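# Close down the spray-glazing corner

## Task

Close down the spray-glazing corner: first turn the air valve's lever fully shut and, with the air off, stack all the glaze tins lid up in one square, centred column on the small plywood board, long sides along the board's long sides, and put the clay knife away in the drawer and push it fully shut. Last of all, turn the lever back to point exactly at the brass clip on its dial so the line can bleed, and leave the wooden rib, the small bowl and the tile that lie among the tins where they are.

Things in the scene. Friction and masses are not known exactly. Their poses are not given: they have to be found in the camera images.
- tin0: closed rectangular glaze tin, plain metal with a paper band, 72 mm (its x) x 52 mm (its y) x 36 mm high, about 0.25 kg; origin at the centre of its underside, z up through the lid. Two to four tins are present; all are alike
- tin1: closed rectangular glaze tin, plain metal with a paper band, 72 mm (its x) x 52 mm (its y) x 36 mm high, about 0.25 kg; origin at the centre of its underside, z up through the lid. Two to four tins are present; all are alike
- tin2: closed rectangular glaze tin, plain metal with a paper band, 72 mm (its x) x 52 mm (its y) x 36 mm high, about 0.25 kg; origin at the centre of its underside, z up through the lid. Two to four tins are present; all are alike
- tin3: closed rectangular glaze tin, plain metal with a paper band, 72 mm (its x) x 52 mm (its y) x 36 mm high, about 0.25 kg; origin at the centre of its underside, z up through the lid. Two to four tins are present; all are alike
- bat: small plywood board lying flat and fixed on the table, 84 mm (its x) x 64 mm (its y) x 12 mm thick, on which the column of tins is built; origin at the centre of its underside, so its top is 12 mm above the origin
- knife: clay knife lying flat, 110 mm long along its x: rounded wooden handle 68 x 18 mm, 14 mm high, centred at x = -21 mm, thin short steel blade at +x; 50 g; origin at the middle of its length, at the height of the handle's underside
- valve (a joint): angle (rad) of the black lever of the air valve: 0 = shut, against its stop, lever square across the pipe (about towards the robot); it grows anticlockwise seen from above to 1.57 = fully open, along the pipe (stop at 1.6). Starts nearly open. It stays where it is left; turning takes about 0.15 N m
- valve_grip (a point): point in the middle of the lever's bar where it can be gripped, 60 mm from the turning axis; point x points outward along the lever, y sideways, z up. The bar is 14 mm wide and 14 mm high and reaches from the hub to 85 mm from the axis, 98 to 112 mm above the table, with free space on either side of it and 16 mm beneath it to the dial arc and clip
- valve_axis (a point): point on the lever's vertical turning axis, at the lever's mid height (105 mm above the table). Below, a brass valve body on a horizontal brass pipe, and a steel quarter-circle dial arc of 98 mm radius, 72 mm high
- clip: brass clip, 24 x 6 mm and 9 mm high, fixed on the dial arc just beyond the reach of the lever's tip, 98 mm from the axis: the bleed mark. Origin on the turning axis, x points outward from the axis through the clip: the lever is at the mark when its x points the same way
- drawer (a joint): how far the drawer is pulled out (m): 0 = shut, at most 0.19; light friction, stays put. In the frame of drawer_handle its inside runs from x = 56 to 281 mm and y = -89 to 89 mm, floor at z = -54 mm (22 mm above the table), side walls up to z = 2 mm, front panel up to 11 mm; with the drawer out by d, x below d + 48 mm is clear of the cabinet top
- drawer_handle (a point): middle of the drawer's handle, a horizontal steel bar 110 mm long along y and 11 mm thick, 35 mm in front of the drawer's front, 76 mm above the table (cabinet top at 100 mm). Its -x is the way the drawer pulls out, z up.
- rib: flat dark wooden shaping rib, 75 x 45 x 6 mm; a bystander, to be left where it is; origin at the centre of its underside
- bowl: small terracotta bowl, 68 mm across, 36 mm high; a bystander, to be left where it is; origin at the centre of its underside
- bisque: square terracotta test tile, 60 x 60 x 10 mm; a bystander, to be left where it is; origin at the centre of its underside
Not all that is in view belongs to the job. What is shaped like the tin1 but blue is not meant. Of the things that look like the knife, take the one that is farthest to the robot's left at the start.

How it is judged:
By the outcome, as a careful person would: the job done as asked, in the order asked, and still so for the second after the job is handed in, with the robot touching nothing.
Of tin0, tin1, tin2, tin3 only 2 to 4 are there at a start; the rules pass over those that are not, and their reading is None.
At some moment in a run one of knife may be knocked a few centimetres aside while the robot is not near it.
Once in a run the grip may slacken for a moment while it holds something.
It also fails if it takes over 210 s, if anything falls off the work surface, if the arm or the gripper's body presses on something with over 40 N, if the wrist force passes 120 N, or if a joint passes its speed limit or range.

## Robot

A 7-joint arm with a two-finger parallel gripper is mounted at the origin on the work surface. World frame = base frame: x ahead of the robot, y to its left, z up, the work surface at z = 0. Lengths are in m, angles in rad, forces in N, time in s.
With the tool pointing down it reaches from about 0.425 to 0.95 m from the base axis. Payload 4.7 kg.
Tool frame: the origin (TCP) lies between the finger pads; the fingertips stand 25 mm ahead of it and the grasp point (between the pads) lies 6 mm ahead of it (arm.tcp_to_tips is the distance from the TCP to the fingertips, in m); z points along the fingers, y is the line along which they close (so a half turn about z gives the same grasp; the last joint's range is limited). The gripper opens to 87 mm and grips with 3 to 60 N. Pads are 19 mm wide; open, the fingers measure 117 mm over their backs; the gripper's body (75 mm by 190 mm) begins 51 mm behind the grasp point.
Start: joints at [1.229, 0.469, -0.049, 1.532, 0.024, 1.141, -0.082], TCP at [0.208, -0.642, 0.248] pointing down, gripper open.
Joint ranges: [-2.59, 2.59], [-0.33, 1.99], [-1.39, 1.29], [0.1, 2.45], [-1.04, 4.18], [0.21, 1.99], [-2.66, 2.66]. Speed limits (rad/s): [2.57, 2.57, 3.14, 3.14, 3.14, 3.14, 3.14].

## Interface

Orientations are given as a rotation vector (axis times angle).
In Python, from workcell import arm, capture, workorder gives the robot as it stands.
- The arm moves only by the shell command python3 -m inch 'ROWS' [OPENING] [FORCE]. ROWS is JSON, a list of rows, each a list of 2 entries, a list of its own where there are three numbers: the shift along the tool's x, y, z in mm, then the turn, a rotation vector about the tool's x, y, z in rad. In form: [[[dx, dy, dz], [wx, wy, wz]], ...]. A call has 1 to 8 rows; each row is the pose to reach, as a shift and turn from the pose commanded when the call began, along the tool's axes at that moment; what a row does not reach only later rows make up. A row lasts 1/12 s, in which the tool goes at most 41.7 mm and 7.16 degrees, less where a joint would pass 70% of its speed; a pose out of reach is approached as far as the arm can. A call with a gripper value outside its range is refused whole. OPENING is the opening, from -1 (shut) to 1 (fully open), set as the call begins (- or left out, the last holds). The fingers move at their own pace and stop on an object; FORCE is the grip in N (left out, the last holds). Time passes only in rows, so rows that repeat a pose let the fingers close. It gives the time, the measured TCP pose, the force, the opening and the grip force at its end, in the units of the state.
- arm.read_state(): the state, without advancing time (a new reading comes with each control period).
- capture(name): name is "side" or "top" or "wrist"; returns a dict with "img" (384x512x3 uint8, blue, green, red), "fx", "fy", "cx", "cy" (pixels), "k1" (the pictures are not rectified: a ray, as slopes to the right and down, at radius r is drawn at 1 + k1 r^2 times it, then the intrinsics apply), "extrinsics" (4x4, takes a point from camera to world coordinates). Camera axes: x right, y up, looking along -z (the intrinsics and any distortion apply to the point x, -y, -z); pixel columns grow to the right and rows downward; lengths in m; the calibration is good to about 2 mm. A picture is of the moment at which its call begins. There is no depth.
- workorder.job_done(): hands the job in; it is judged then, once.
The state is a dict: "clock": time; "joint_pos": joint angles; "qvel": joint speeds; "joint_torque": joint torques, N m; "eef_pos": TCP position; "orientation": TCP orientation; "force": force on the tool from outside, world axes, zero at the start; "torque": the same for the moment, N m; "width": finger opening in m; "finger_force": force on a finger pad.
Only numpy, scipy, OpenCV 4.12 (cv2) and the standard library are available. Lean on these libraries where they do the work, as an engineer would, in place of code of your own. Each camera call takes 0.05 s, during which the arm holds its last target. There are 200 camera calls.

## Working session

There is one attempt and no reset: what is moved stays moved. The work goes in short steps, Python scripts to look and compute and a shell command to move; the robot and the scene stay as the last step left them, time stands still between calls to the robot, and variables do not carry over. Pictures are saved under pics/ and viewed, at most 17 in all, crops included, and the job is handed in when it is done.

```bash
ls; mkdir -p pics; cat > h.py <<'E'
import numpy as np, cv2
from scipy.spatial.transform import Rotation as R
from workcell import arm, capture, workorder
def ray(c,u,v):
    x=(u-c["cx"])/c["fx"]; y=(v-c["cy"])/c["fy"]
    p=cv2.undistortPoints(np.array([[[u,v]]],float),np.array([[c["fx"],0,c["cx"]],[0,c["fy"],c["cy"]],[0,0,1]]),np.array([c["k1"],0,0,0.]))[0,0]
    E=np.array(c["extrinsics"]); return E[:3,3],E[:3,:3]@np.array([p[0],-p[1],-1])
def px(c,u,v,z):
    o,d=ray(c,u,v); return (o+d*(z-o[2])/d[2])[:2]
def proj(c,P):
    E=np.array(c["extrinsics"]); q=E[:3,:3].T@(np.array(P)-E[:3,3]); x,y=q[0]/-q[2],-q[1]/-q[2]
    s=1+c["k1"]*(x*x+y*y); return np.array([c["fx"]*x*s+c["cx"],c["fy"]*y*s+c["cy"]])
def shot(n,f,s=1):
    c=capture(n); cv2.imwrite("pics/"+f,c["img"] if s==1 else cv2.resize(c["img"],None,fx=s,fy=s)); np.save("pics/"+f+".npy",c,allow_pickle=True); return c
def load(f): return np.load("pics/"+f+".npy",allow_pickle=True).item()
def plan(x=None,y=None,z=None,yaw=None):
    """shift in tool mm and turn, to reach TCP x,y,z with tool down and y axis(closing) at yaw"""
    s=arm.read_state(); T=R.from_rotvec(s["orientation"]); p=np.array(s["eef_pos"])
    t=np.array([p[i] if a is None else a for i,a in enumerate((x,y,z))])
    Y=T.as_matrix()[:,1]; cur=np.arctan2(Y[1],Y[0])
    if yaw is None: yaw=cur
    d=(yaw-cur+np.pi/2)%np.pi-np.pi/2; a=cur+d
    yy=np.array([np.cos(a),np.sin(a),0]); zz=np.array([0,0,-1.]); xx=np.cross(yy,zz)
    G=R.from_matrix(np.c_[xx,yy,zz])
    print("shift",(T.inv().apply(t-p)*1000).round(1),"turn",(T.inv()*G).as_rotvec().round(3),"yaw",round(np.degrees(cur),1),"->",round(np.degrees(a),1),"pos",p.round(4),"j7",round(s["joint_pos"][6],2),"t",round(s["clock"],1))
E
python3 - <<'E'
from h import *
s=arm.read_state(); print({k:np.round(v,3) for k,v in s.items()})
for n in("top","side"):
    c=shot(n,n+"0.png",1.5); print(n,np.round(c["extrinsics"],3).tolist(),c["fx"],c["cx"],c["cy"],c["k1"])
plan()
E
```

```text
pics
{'clock': np.float64(0.0), 'joint_pos': array([ 1.229,  0.469, -0.049,  1.534,  0.024,  1.141, -0.082]), 'qvel': array([ 0.   , -0.001,  0.   , -0.002,  0.001, -0.   , -0.   ]), 'joint_torque': array([-0.0000e+00, -5.0798e+01, -8.1000e-02, -2.3616e+01, -6.1000e-02,
        3.8000e-02,  0.0000e+00]), 'eef_pos': array([ 0.208, -0.642,  0.247]), 'orientation': array([-3.101e+00, -4.890e-01,  1.000e-03]), 'force': array([ 0.552,  0.614, -0.308]), 'torque': array([-0.   , -0.011, -0.028]), 'finger_force': np.float64(0.0), 'width': np.float64(0.087)}
top [[-0.027, 0.98, -0.195, 0.202], [-1.0, -0.026, 0.01, -0.005], [0.005, 0.196, 0.981, 1.178], [0.0, 0.0, 0.0, 1.0]] 427.0204795881268 257.7890601503929 186.86568223506757 -0.004727577410326646
side [[-0.743, 0.337, -0.579, -0.219], [-0.669, -0.345, 0.658, 0.739], [0.022, 0.876, 0.482, 0.644], [0.0, 0.0, 0.0, 1.0]] 437.5606716677377 258.7299222636029 190.4205960153295 -0.07797518110968638
shift [0. 0. 0.] turn [-0.002  0.     0.   ] yaw -72.1 -> -72.1 pos [ 0.2076 -0.6418  0.2466] j7 -0.08 t 0.1
```

View pics/top0.png

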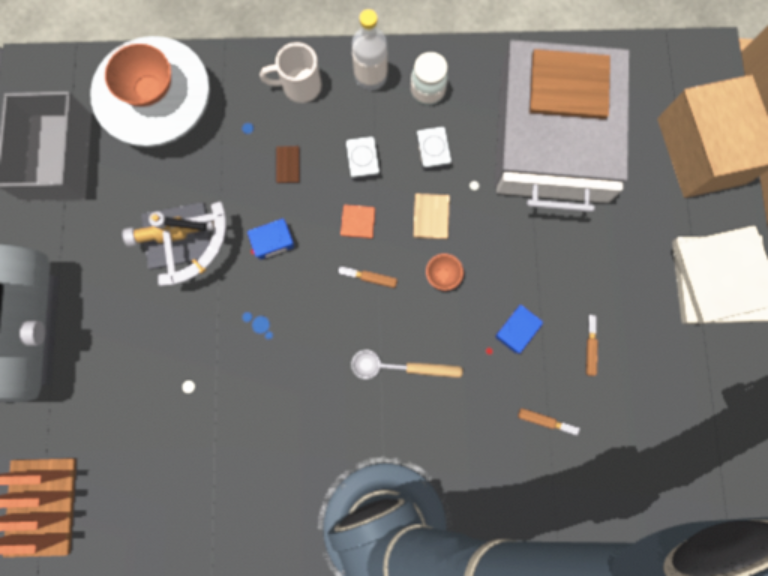

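View pics/side0.png

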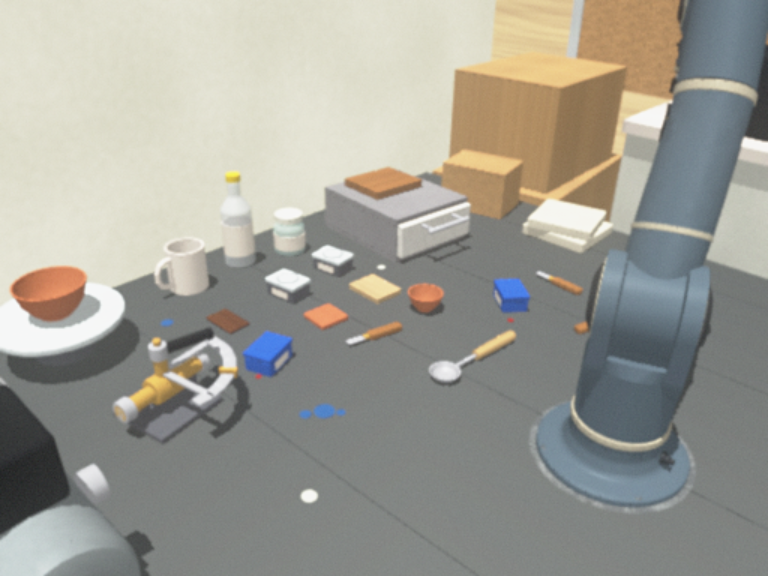

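Top view (1.5x): two white tins at (363,157) and (434,148), bat at (432,216). The leftmost knife is at (367,277). The valve hub is at (157,219) with its lever pointing right to (210,228), and the clip is near (197,265). The drawer handle is at (560,207). The bowl, tile and rib are bystanders and the blue tins are decoys.

```bash
cat > m.py <<'E'
from h import *
c=load("top0.png"); img=c["img"]; hsv=cv2.cvtColor(img,cv2.COLOR_BGR2HSV)
def box(name,u,v,z,lo,hi,r=26,size=None):
    u/=1.5; v/=1.5
    m=cv2.inRange(hsv,np.array(lo),np.array(hi)); k=np.zeros_like(m); cv2.circle(k,(int(u),int(v)),r,255,-1); m&=k
    cs,_=cv2.findContours(m,cv2.RETR_EXTERNAL,cv2.CHAIN_APPROX_NONE)
    q=max(cs,key=cv2.contourArea)[:,0,:].astype(float)
    w=np.array([px(c,*p,z) for p in q])*1000
    (cx,cy),(a,b),_=rr=cv2.minAreaRect(w.astype(np.float32)); B=cv2.boxPoints(rr); e=[B[1]-B[0],B[2]-B[1]]; L=max(e,key=np.linalg.norm)
    print(name,round(cx,1),round(cy,1),"size",round(a,1),round(b,1),"long axis deg",round(np.degrees(np.arctan2(L[1],L[0]))%180,1))
box("tinA",363,157,.036,(0,0,130),(180,70,255))
box("tinB",434,148,.036,(0,0,130),(180,70,255))
box("bat",432,216,.012,(10,50,120),(30,160,255))
box("bisque",358,221,.010,(0,100,120),(14,255,255),20)
box("knife handle",378,279,.010,(5,100,60),(20,255,255),20)
box("knife blade",348,272,.004,(0,0,130),(180,70,255),12)
box("bowl",445,272,.036,(0,100,60),(20,255,255),20)
box("rib",288,164,.006,(0,80,30),(20,255,255),20)
box("handle",560,207,.076,(0,0,110),(180,60,255),24)
for n,u,v,z in [("hub",157,219,.112),("levertip",211,229,.105),("clip",197,265,.076),("hL",530,204,.076),("hR",592,209,.076),("cabFL",504,174,.1),("cabFR",622,180,.1),("cabBL",511,42,.1),("cabBR",630,46,.1)]: print(n,(px(c,u/1.5,v/1.5,z)*1000).round(1))
i=cv2.resize(img[80:200,70:330],None,fx=3,fy=3,interpolation=cv2.INTER_CUBIC); cv2.imwrite("pics/crop.png",i)
E
python3 m.py
```

```text
tinA 671.9 24.5 size 77.6 56.1 long axis deg 6.7
tinB 688.5 -111.9 size 77.3 57.7 long axis deg 7.3
bat 557.5 -103.6 size 68.2 89.2 long axis deg 177.4
bisque 551.7 35.2 size 61.7 61.8 long axis deg 173.6
knife handle 439.6 1.7 size 73.9 17.9 long axis deg 74.2
knife blade 455.7 55.8 size 38.9 17.4 long axis deg 74.2
bowl 443.8 -121.9 size 65.8 67.3 long axis deg 177.8
rib 671.1 168.9 size 73.9 43.7 long axis deg 0.4
handle 579.9 -334.4 size 124.4 73.1 long axis deg 83.6
hub [533.2 377.9]
levertip [514.9 286. ]
clip [458.2 316.8]
hL [ 555.2 -278.2]
hR [ 543.  -389.1]
cabFL [ 604.4 -229.9]
cabFR [ 587.9 -439.1]
cabBL [ 862.4 -259.3]
cabBR [ 849.1 -480.2]
```

View pics/crop.png

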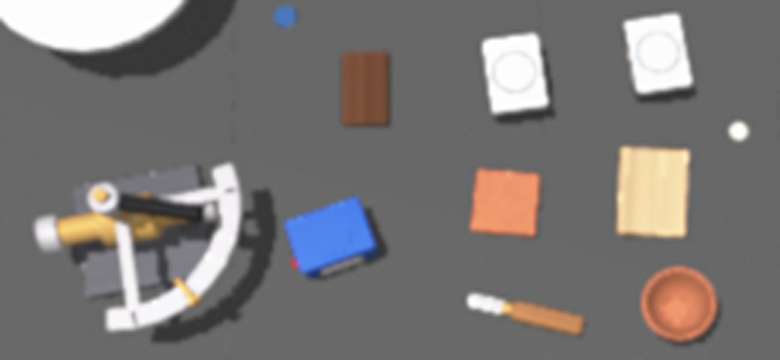

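Positions agree with the stated sizes. The drawer is shut and yawed about -6.3°, the lever points at about -101° and the clip is at about -141°. Next I move towards the valve.

```bash
python3 - <<'E'
from h import *
plan(.5,-.3,.27,np.radians(-30)); plan(.47,.29,.27,np.radians(-11))
E
```

```text
shift [ 383.4 -235.2  -23. ] turn [-0.002 -0.001 -0.734] yaw -72.1 -> -30.0 pos [ 0.2076 -0.6418  0.2466] j7 -0.08 t 0.1
shift [ 536.4 -805.8  -22. ] turn [-2.000e-03 -1.000e-03 -1.066e+00] yaw -72.1 -> -11.0 pos [ 0.2076 -0.6418  0.2466] j7 -0.08 t 0.1
```

```bash
python3 -m inch '[[[383,-235,-23],[0,0,-0.734]],[[383,-235,-23],[0,0,-0.734]],[[383,-235,-23],[0,0,-0.734]],[[383,-235,-23],[0,0,-0.734]],[[383,-235,-23],[0,0,-0.734]],[[383,-235,-23],[0,0,-0.734]],[[383,-235,-23],[0,0,-0.734]],[[383,-235,-23],[0,0,-0.734]]]' 1 10; python3 - <<'E'
from h import *
plan(.48,.31,.27,np.radians(-11))
E
```

```text
clock: 0.77
eef_pos: [0.4248, -0.3875, 0.2645]
orientation: [-2.721, -1.57, 0.0]
force: [-0.0, -0.7, -0.0]
width: 0.0871
finger_force: 0.0
shift [ 631.5 -301.3   -5.4] turn [-0.    -0.    -0.332] yaw -30.0 -> -11.0 pos [ 0.4248 -0.3875  0.2645] j7 0.04 t 0.8
```

```bash
python3 -m inch '[[[632,-301,-5],[0,0,-0.33]],[[632,-301,-5],[0,0,-0.33]],[[632,-301,-5],[0,0,-0.33]],[[632,-301,-5],[0,0,-0.33]],[[632,-301,-5],[0,0,-0.33]],[[632,-301,-5],[0,0,-0.33]],[[632,-301,-5],[0,0,-0.33]],[[632,-301,-5],[0,0,-0.33]]]'; python3 - <<'E'
from h import *
plan(.48,.31,.27,np.radians(-11))
E
```

```text
clock: 1.43
eef_pos: [0.45, -0.0551, 0.2669]
orientation: [2.426, 1.995, -0.001]
force: [0.1, -1.4, 0.2]
width: 0.0866
finger_force: 0.0
shift [364.  -41.1  -3.3] turn [ 0.     0.001 -0.002] yaw -11.1 -> -11.0 pos [ 0.45   -0.0551  0.2669] j7 -0.25 t 1.4
```

```bash
python3 -m inch '[[[364,-41,-3],[0,0,0]],[[364,-41,-3],[0,0,0]],[[364,-41,-3],[0,0,0]],[[364,-41,-3],[0,0,0]],[[364,-41,-3],[0,0,0]],[[364,-41,-3],[0,0,0]],[[364,-41,-3],[0,0,0]],[[364,-41,-3],[0,0,0]]]'; python3 -m inch '[[[31,-3,0],[0,0,0]],[[31,-3,0],[0,0,0]],[[31,-3,0],[0,0,0]]]'; python3 - <<'E'
from h import *
plan(.48,.31,.27,np.radians(-11)); c=shot("wrist","w1.png",1.5); print(np.round(c["extrinsics"],3).tolist())
E
```

```text
clock: 2.1
eef_pos: [0.4776, 0.2768, 0.2694]
orientation: [2.426, 1.995, -0.001]
force: [1.0, -0.6, 0.7]
width: 0.0871
finger_force: 0.0
clock: 2.35
eef_pos: [0.4799, 0.3081, 0.269]
orientation: [-2.421, -2.0, 0.002]
force: [0.4, -0.8, 0.4]
width: 0.087
finger_force: 0.0
shift [ 1.9 -0.3 -1. ] turn [-0.002 -0.     0.002] yaw -10.9 -> -11.0 pos [0.4799 0.3081 0.269 ] j7 -1.09 t 2.4
[[0.982, 0.184, 0.048, 0.492], [-0.19, 0.95, 0.247, 0.376], [0.0, -0.251, 0.968, 0.406], [0.0, 0.0, 0.0, 1.0]]
```

View pics/w1.png

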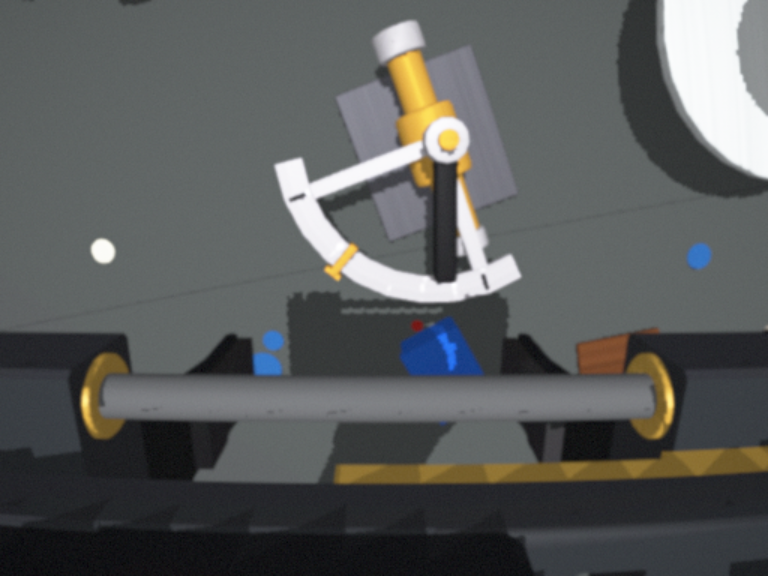

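Wrist view: black lever from the hub (448,138) to its tip (444,280), clip at (341,262), dial end marks at (298,197) for shut and (486,281) for open.

```bash
cat > v.py <<'E'
from h import *
import sys
c=load(sys.argv[1]); img=c["img"]; hsv=cv2.cvtColor(img,cv2.COLOR_BGR2HSV)
def pts(cx,cy,r,lo,hi):
    m=cv2.inRange(hsv,np.array(lo),np.array(hi)); k=np.zeros_like(m); cv2.circle(k,(int(cx/1.5),int(cy/1.5)),int(r/1.5),255,-1); m&=k
    cs,_=cv2.findContours(m,cv2.RETR_EXTERNAL,cv2.CHAIN_APPROX_NONE); return max(cs,key=cv2.contourArea)[:,0,:].astype(float)
def rect(P,z):
    w=np.array([px(c,*p,z) for p in P])*1000; return cv2.minAreaRect(w.astype(np.float32)),w
a=list(map(float,sys.argv[2:]))
(C,S,_),w=rect(pts(a[0],a[1],a[2],(0,0,0),(180,255,60)),.112)
B=cv2.boxPoints(_ and (C,S,_)); e=[B[1]-B[0],B[2]-B[1]]; L=max(e,key=np.linalg.norm); L/=np.linalg.norm(L)
if len(a)>6: pass
(K,S2,_2),_w=rect(pts(a[3],a[4],a[5],(15,100,120),(30,255,255)),.081)
hub=px(c,a[6]/1.5,a[7]/1.5,.118)*1000
C=np.array(C); L*=np.sign(L@(C-hub)); tip=C+L*max((w-C)@L)
ax=tip-85*L
print("lever C",C,"S",S,"ang",np.degrees(np.arctan2(L[1],L[0])),"tip",tip,"axis",ax,"hub",hub,"clip",K,S2,"dist",np.linalg.norm(np.array(K)-ax),"clipang",np.degrees(np.arctan2(*(np.array(K)-ax)[::-1])))
for q in a[8:] and np.array(a[8:]).reshape(-1,2): 
    p=px(c,*(q/1.5),.072)*1000; print("mark",p,np.linalg.norm(p-ax),np.degrees(np.arctan2(*(p-ax)[::-1])))
E
python3 v.py w1.png 445 225 62 341 262 28 448 138 298 197 486 281
```

```text
lever C [522.90136719 333.83502197] S (68.77688598632812, 24.189315795898438) ang -91.87041 tip [521.7789608  299.46489192] axis [524.55327998 384.41960384] hub [533.93852929 381.47599639] clip (456.3816223144531, 319.0564270019531) (27.389677047729492, 12.686840057373047) dist 94.44426819239018 clipang -136.2048569869359
mark [436.71058538 363.76991731] 90.23717940895206 -166.77133635142317
mark [551.3830575  283.16977538] 104.74428254272587 -75.15852748307968
```

```bash
python3 - <<'E'
from h import *
c=load("w1.png")
t=px(c,444/1.5,279/1.5,.112)*1000; ax=np.array([534,380.5]); print(t,np.linalg.norm(t-ax),np.degrees(np.arctan2(*(t-ax)[::-1])))
u=px(c,445/1.5,200/1.5,.112)*1000; print(u,np.degrees(np.arctan2(*(u-ax)[::-1])))
# triangulate hub cap
t0=load("top0.png"); o1,d1=ray(c,448/1.5,138/1.5); o2,d2=ray(t0,157/1.5,219/1.5)
s=np.linalg.lstsq(np.c_[d1,-d2],o2-o1,rcond=None)[0]; print(o1+d1*s[0],o2+d2*s[1])
plan(.5246,.321,.16,np.radians(-9)); plan(.5246,.321,.114,np.radians(-9))
E
```

```text
[519.2834667  300.40948422] 81.43136417056633 -100.41188454557455
[527.41194642 347.18970471] -101.18748224694224
[0.53632996 0.38178128 0.10140574] [0.53652115 0.38168812 0.10143158]
shift [ 23.3  40.5 108.9] turn [-0.001  0.001 -0.036] yaw -11.1 -> -9.0 pos [0.4805 0.306  0.2689] j7 -1.09 t 2.4
shift [ 23.4  40.5 154.9] turn [-0.001  0.001 -0.036] yaw -11.1 -> -9.0 pos [0.4805 0.306  0.2689] j7 -1.09 t 2.4
```

```bash
python3 -m inch '[[[23,39,40],[0,0,-0.01]],[[23,39,80],[0,0,-0.01]],[[23,39,110],[0,0,-0.01]],[[23,39,110],[0,0,-0.01]],[[23,39,130],[0,0,-0.01]],[[23,39,145],[0,0,-0.01]],[[23,39,155],[0,0,-0.01]],[[23,39,155],[0,0,-0.01]]]' 0.4 ; python3 -m inch '[[[0,0,0],[0,0,0]],[[0,0,0],[0,0,0]],[[0,0,0],[0,0,0]],[[0,0,0],[0,0,0]],[[0,0,0],[0,0,0]]]' -1 15; python3 - <<'E'
from h import *
plan(); c=shot("wrist","w2.png",1.5)
E
```

```text
clock: 3.07
eef_pos: [0.5233, 0.3193, 0.1142]
orientation: [2.417, 2.006, -0.004]
force: [-0.4, -0.9, -0.7]
width: 0.0613
finger_force: 0.0
clock: 3.48
eef_pos: [0.5239, 0.3214, 0.1155]
orientation: [2.416, 2.008, 0.002]
force: [0.3, 0.5, -0.5]
width: 0.0353
finger_force: 0.0
shift [0. 0. 0.] turn [ 0.001 -0.001  0.   ] yaw -10.5 -> -10.5 pos [0.5239 0.3214 0.1155] j7 -1.19 t 3.5
```

View pics/w2.png

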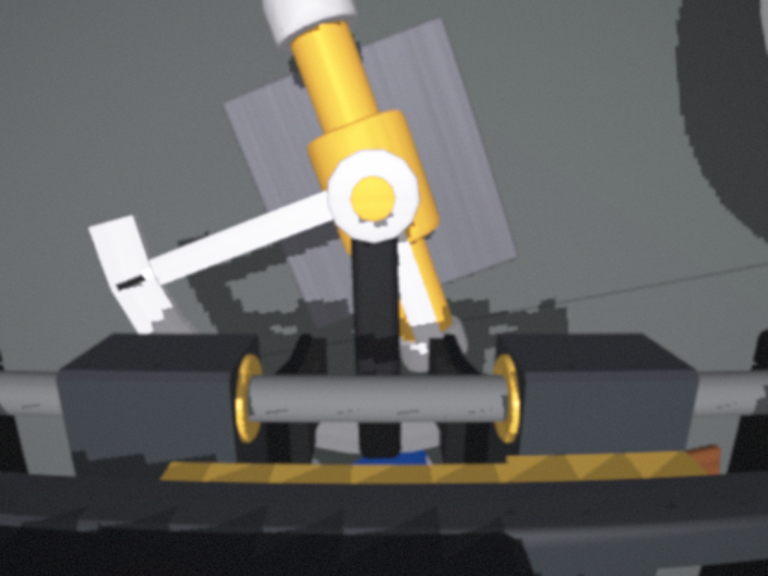

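The fingers straddle the lever (column 376) symmetrically. I finish closing, then turn towards shut along the arc.

```bash
python3 -m inch '[[[0,0,0],[0,0,0]],[[0,0,0],[0,0,0]],[[0,0,0],[0,0,0]],[[0,0,0],[0,0,0]]]' -1 15; python3 -m inch '[[[0.4,-7.2,0],[0,0,0.12]],[[1.7,-14.3,0],[0,0,0.24]],[[3.8,-21.1,0],[0,0,0.36]],[[6.8,-27.7,0],[0,0,0.48]],[[10.5,-33.9,0],[0,0,0.6]],[[14.9,-39.6,0],[0,0,0.72]],[[20,-44.7,0],[0,0,0.84]],[[20,-44.7,0],[0,0,0.84]]]'
```

```text
clock: 3.87
eef_pos: [0.5236, 0.3212, 0.1147]
orientation: [2.415, 2.008, -0.0]
force: [0.7, 1.0, 0.2]
width: 0.0139
finger_force: 15.0
clock: 4.53
eef_pos: [0.4822, 0.3494, 0.1147]
orientation: [3.024, 0.847, -0.001]
force: [-2.0, -2.3, 1.4]
width: 0.0138
finger_force: 15.0
```

```bash
python3 -m inch '[[[0.4,-7.2,0],[0,0,0.12]],[[1.7,-14.3,0],[0,0,0.24]],[[3.0,-18.7,0],[0,0,0.32]],[[3.8,-21.1,0],[0,0,0.36]],[[3.8,-21.1,0],[0,0,0.36]]]';  python3 -m inch '[[[0,-2,0],[0,0,0.03]],[[0,-2,0],[0,0,0.03]]]';  python3 -m inch '[[[0,-2,0],[0,0,0.03]],[[0,-2,0],[0,0,0.03]]]'; python3 -c "
from h import *
plan()"
```

```text
clock: 4.95
eef_pos: [0.4748, 0.3691, 0.1146]
orientation: [3.127, 0.297, -0.002]
force: [-3.2, -0.5, 2.9]
width: 0.0139
finger_force: 15.0
clock: 5.12
eef_pos: [0.4747, 0.37, 0.1146]
orientation: [3.129, 0.251, -0.003]
force: [-3.2, -4.5, 4.1]
width: 0.0136
finger_force: 15.0
clock: 5.28
eef_pos: [0.4748, 0.3702, 0.1145]
orientation: [3.13, 0.202, -0.003]
force: [-2.8, -6.5, 6.9]
width: 0.0143
finger_force: 15.0
shift [0. 0. 0.] turn [ 0.005  0.002 -0.   ] yaw -82.6 -> -82.6 pos [0.4748 0.3702 0.1145] j7 -2.39 t 5.3
```

```bash
python3 -m inch '[[[0,2,0],[0,0,-0.03]],[[0,2,0],[0,0,-0.03]],[[0,2,0],[0,0,-0.03]],[[0,2,0],[0,0,-0.03]]]' 0.4; python3 -m inch '[[[0,2,-40],[0,0,0]],[[0,2,-80],[0,0,0]],[[0,2,-130],[0,0,0]],[[-20,2,-150],[0,0,0]],[[-20,2,-150],[0,0,0]]]' 1;  python3 - <<'E'
from h import *
plan(); c=shot("wrist","w3.png",1.5)
plan(.672-.06,.0245,.25,np.radians(96.7))
E
```

```text
clock: 5.62
eef_pos: [0.4755, 0.3713, 0.1147]
orientation: [-3.131, -0.246, -0.001]
force: [0.4, -0.6, 0.7]
width: 0.0333
finger_force: 0.0
clock: 6.03
eef_pos: [0.4553, 0.3695, 0.272]
orientation: [-3.124, -0.25, -0.014]
force: [-0.2, 1.6, -0.0]
width: 0.0662
finger_force: 0.0
shift [0. 0. 0.] turn [-0.007 -0.01  -0.   ] yaw -80.8 -> -80.8 pos [0.4553 0.3695 0.272 ] j7 -2.3 t 6.0
shift [ 99.8 364.3  17.8] turn [-0.005 -0.007  0.042] yaw -80.9 -> -83.3 pos [0.4555 0.3682 0.2688] j7 -2.3 t 6.1
```

View pics/w3.png

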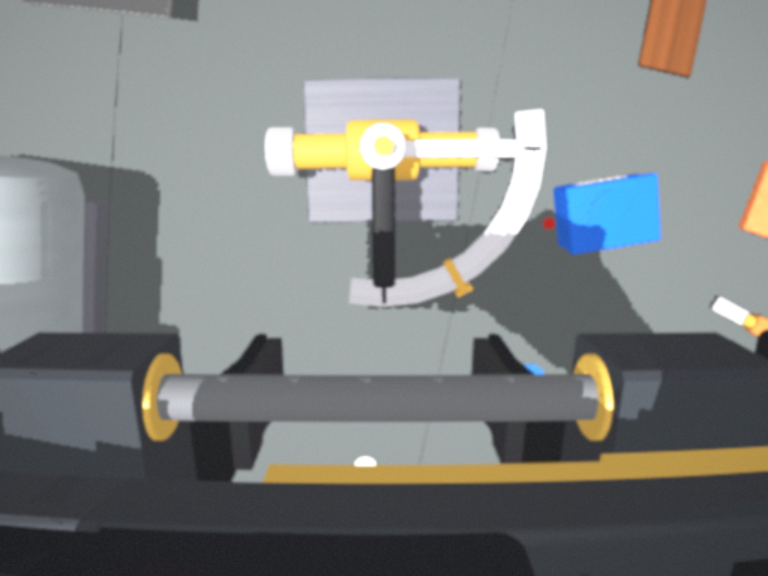

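The lever is shut, with its tip on the dial mark at (384,290). Now I move so that both tins are in view.

```bash
python3 - <<'E'
from h import *
plan(.59,-.045,.27,np.radians(-83))
E
```

```text
shift [ 67.2 429.3  -2.7] turn [-0.005 -0.007  0.037] yaw -80.9 -> -83.0 pos [0.4555 0.3682 0.2688] j7 -2.3 t 6.1
```

```bash
python3 -m inch '[[[67,429,-3],[0,0,0.04]],[[67,429,-3],[0,0,0.04]],[[67,429,-3],[0,0,0.04]],[[67,429,-3],[0,0,0.04]],[[67,429,-3],[0,0,0.04]],[[67,429,-3],[0,0,0.04]],[[67,429,-3],[0,0,0.04]],[[67,429,-3],[0,0,0.04]]]'; python3 -m inch '[[[15,98,0],[0,0,0]],[[15,98,0],[0,0,0]],[[15,98,0],[0,0,0]],[[15,98,0],[0,0,0]],[[15,98,0],[0,0,0]],[[15,98,0],[0,0,0]]]';  python3 - <<'E'
from h import *
plan(); c=shot("wrist","w4.png",1.5)
E
```

```text
clock: 6.75
eef_pos: [0.5579, 0.0463, 0.2656]
orientation: [3.136, 0.184, -0.003]
force: [1.0, 0.7, 0.0]
width: 0.0872
finger_force: 0.0
clock: 7.25
eef_pos: [0.5838, -0.0453, 0.2659]
orientation: [-3.135, -0.187, 0.003]
force: [0.3, 0.3, 0.2]
width: 0.0869
finger_force: 0.0
shift [0. 0. 0.] turn [-0.001  0.002  0.   ] yaw -83.2 -> -83.2 pos [ 0.5838 -0.0453  0.2659] j7 -1.52 t 7.2
```

View pics/w4.png

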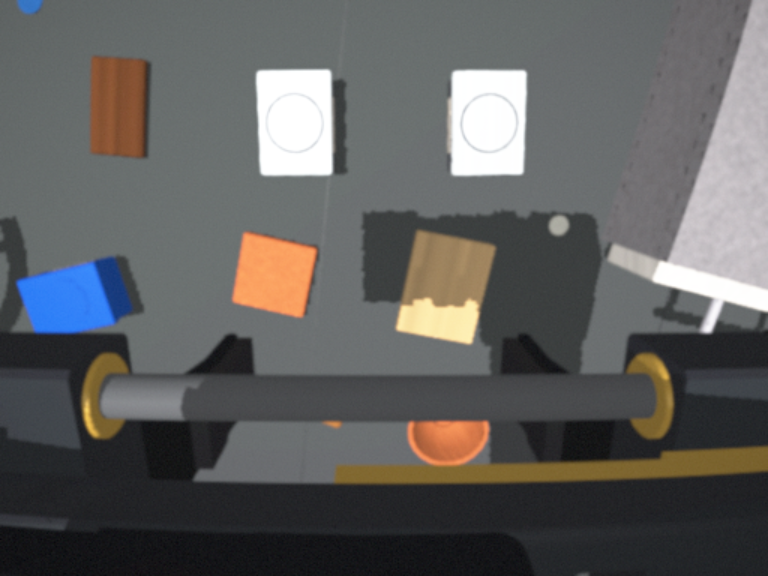

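Wrist view: tin A at (295,122) and tin B at (488,122), both lid up. The bat, partly in shadow, is at (446,287) and the tile at (275,274).

```bash
cat > b.py <<'E'
from h import *
def box(c,name,u,v,z,lo,hi,r=60):
    img=c["img"]; hsv=cv2.cvtColor(img,cv2.COLOR_BGR2HSV); u/=1.5; v/=1.5
    m=cv2.inRange(hsv,np.array(lo),np.array(hi)); k=np.zeros_like(m); cv2.circle(k,(int(u),int(v)),int(r/1.5),255,-1); m&=k
    cs,_=cv2.findContours(m,cv2.RETR_EXTERNAL,cv2.CHAIN_APPROX_NONE)
    q=max(cs,key=cv2.contourArea)[:,0,:].astype(float)
    w=np.array([px(c,*p,z) for p in q])*1000
    rr=cv2.minAreaRect(w.astype(np.float32)); (cx,cy),(a,b),_=rr; B=cv2.boxPoints(rr); e=[B[1]-B[0],B[2]-B[1]]; L=max(e,key=np.linalg.norm)
    an=np.degrees(np.arctan2(L[1],L[0]))%180
    print(name,round(cx,1),round(cy,1),"size",round(a,1),round(b,1),"long",round(an,1)); return cx,cy,an
W=((0,0,205),(180,40,255)); BAT=((12,60,60),(28,190,255))
E
python3 - <<'E'
from b import *
c=load("w4.png")
for t in("top0.png","w4.png"):
  k=load(t)
  if t[0]=="t":
    box(k,"A",363,157,.036,*W,30);box(k,"B",434,148,.036,*W,30); box(k,"bat",432,216,.012,*BAT,45)
  else:
    box(k,"A",295,122,.036,*W,75);box(k,"B",488,122,.036,*W,75); box(k,"bat",446,287,.012,*BAT,70)
    q=(446,287)
E
```

```text
A 671.3 24.0 size 72.8 52.4 long 6.3
B 688.1 -112.5 size 72.6 52.6 long 7.9
bat 558.0 -104.1 size 66.9 88.0 long 175.7
A 671.7 25.6 size 72.1 51.9 long 6.3
B 687.7 -110.5 size 71.5 53.2 long 8.1
bat 558.8 -102.0 size 66.9 86.2 long 175.7
```

```bash
python3 - <<'E'
from h import *
plan(.688,-.1115,.10,np.radians(98)); plan(.688,-.1115,.03,np.radians(98)); print(arm.read_state()["joint_pos"])
E
```

```text
shift [ 95.5  78.9 166.1] turn [-0.001  0.001 -0.02 ] yaw -83.1 -> -82.0 pos [ 0.5839 -0.0447  0.2663] j7 -1.52 t 7.3
shift [ 95.6  79.  236.1] turn [-0.001  0.001 -0.02 ] yaw -83.1 -> -82.0 pos [ 0.5839 -0.0447  0.2663] j7 -1.52 t 7.3
[ 0.18302867  0.3192042  -0.22678171  1.71942088  0.07755562  1.11300964
 -1.51782925]
```

```bash
python3 -m inch '[[[40,30,20],[0,0,-0.02]],[[75,55,45],[0,0,-0.02]],[[96,79,75],[0,0,-0.02]],[[96,79,110],[0,0,-0.02]],[[96,79,145],[0,0,-0.02]],[[96,79,166],[0,0,-0.02]],[[96,79,166],[0,0,-0.02]]]' 1; python3 -m inch '[[[0,0,25],[0,0,0]],[[0,0,50],[0,0,0]],[[0,0,65],[0,0,0]],[[0,0,70],[0,0,0]],[[0,0,70],[0,0,0]]]';python3 -c "
from h import *
plan(.688,-.1115,.03,np.radians(98))"
```

```text
clock: 7.88
eef_pos: [0.6845, -0.1116, 0.0937]
orientation: [-3.131, -0.219, 0.02]
force: [-2.0, 0.6, -0.6]
width: 0.0868
finger_force: 0.0
clock: 8.3
eef_pos: [0.6887, -0.1131, 0.0309]
orientation: [-3.134, -0.217, 0.001]
force: [1.1, -0.2, 0.5]
width: 0.0869
finger_force: 0.0
shift [-0.4 -1.7  0.9] turn [-0.001  0.001 -0.001] yaw -82.1 -> -82.0 pos [ 0.6887 -0.1131  0.0309] j7 -1.45 t 8.3
```

```bash
python3 -m inch '[[[0,-1,0],[0,0,0]],[[0,-1,0],[0,0,0]],[[0,-1,0],[0,0,0]],[[0,-1,0],[0,0,0]],[[0,-1,0],[0,0,0]],[[0,-1,0],[0,0,0]]]' -1 30; python3 -m inch '[[[0,0,0],[0,0,0]],[[0,0,0],[0,0,0]],[[0,0,-30],[0,0,0]],[[0,0,-60],[0,0,0]],[[0,0,-80],[0,0,0]],[[0,0,-80],[0,0,0]]]'; python3 -c "
from h import *
plan(.5585,-.103,.10,np.radians(85.7))"
```

```text
clock: 8.8
eef_pos: [0.6889, -0.1133, 0.0315]
orientation: [3.134, 0.215, 0.001]
force: [-0.2, 1.3, -0.4]
width: 0.0545
finger_force: 0.0
clock: 9.3
eef_pos: [0.6916, -0.1137, 0.1157]
orientation: [3.132, 0.214, 0.013]
force: [0.7, -0.0, -3.0]
width: 0.0517
finger_force: 30.0
shift [-130.5  -28.7   14.6] turn [ 0.001 -0.008  0.212] yaw -82.2 -> -94.3 pos [ 0.6916 -0.1137  0.1157] j7 -1.44 t 9.3
```

```bash
python3 -m inch '[[[-40,-8,0],[0,0,0.1]],[[-80,-18,0],[0,0,0.21]],[[-115,-25,5],[0,0,0.21]],[[-130,-29,10],[0,0,0.21]],[[-130,-29,15],[0,0,0.21]],[[-130,-29,15],[0,0,0.21]],[[-130,-29,15],[0,0,0.21]]]'; python3 -c "
from h import *
plan(.5592,-.103,.0445,np.radians(85.7))"
```

```text
clock: 9.88
eef_pos: [0.5564, -0.1022, 0.0953]
orientation: [-3.139, 0.115, 0.0]
force: [0.9, -1.1, -2.4]
width: 0.0518
finger_force: 30.0
shift [ 2.8  0.6 50.8] turn [-0.     0.     0.002] yaw -94.2 -> -94.3 pos [ 0.5564 -0.1022  0.0953] j7 -1.62 t 9.9
```

```bash
python3 -m inch '[[[2.5,0.5,20],[0,0,0]],[[2.5,0.5,35],[0,0,0]],[[2.5,0.5,44],[0,0,0]],[[2.5,0.5,48],[0,0,0]],[[2.5,0.5,50],[0,0,0]],[[2.5,0.5,51],[0,0,0]],[[2.5,0.5,51],[0,0,0]]]'; python3 -c "
from h import *
plan(.5592,-.103,.0435,np.radians(85.7))"
```

```text
clock: 10.47
eef_pos: [0.559, -0.1029, 0.0454]
orientation: [3.139, -0.115, 0.002]
force: [-0.6, -0.4, -2.4]
width: 0.0514
finger_force: 30.0
shift [0.2 0.1 1.9] turn [ 0.    -0.001  0.002] yaw -94.2 -> -94.3 pos [ 0.559  -0.1029  0.0454] j7 -1.64 t 10.5
```

```bash
python3 -m inch '[[[0,0,1],[0,0,0]],[[0,0,1.8],[0,0,0]],[[0,0,1.8],[0,0,0]]]'; python3 -m inch '[[[0,0,0.5],[0,0,0]],[[0,0,0.5],[0,0,0]]]'; 
```

```text
clock: 10.72
eef_pos: [0.5586, -0.1029, 0.0436]
orientation: [3.139, -0.115, 0.001]
force: [0.7, -0.6, -2.1]
width: 0.0518
finger_force: 30.0
clock: 10.88
eef_pos: [0.5586, -0.1029, 0.0434]
orientation: [3.139, -0.115, 0.001]
force: [-1.1, 0.5, 3.1]
width: 0.0517
finger_force: 30.0
```

```bash
python3 -m inch '[[[0,0,0],[0,0,0]],[[0,0,0],[0,0,0]],[[0,0,0],[0,0,0]],[[0,0,0],[0,0,0]],[[0,0,0],[0,0,0]],[[0,0,0],[0,0,0]]]' 1; python3 -m inch '[[[0,0,-30],[0,0,0]],[[0,0,-70],[0,0,0]],[[-10,0,-110],[0,0,0]],[[-40,0,-150],[0,0,0]],[[-60,0,-190],[0,0,0]],[[-60,0,-215],[0,0,0]],[[-60,0,-215],[0,0,0]]]';python3 - <<'E'
from b import *
c=shot("wrist","w5.png",1.5)
u,v=proj(c,(.5585,-.103,.048))*1.5; print(u,v); box(c,"B",u,v,.048,*W,90)
u,v=proj(c,(.5585,-.103,.012))*1.5; box(c,"bat",u,v,.012,(12,60,60),(28,255,255),100)
plan(.6715,.0248,.11,np.radians(96.3))
E
```

```text
clock: 11.38
eef_pos: [0.5585, -0.1029, 0.0427]
orientation: [3.139, -0.115, 0.0]
force: [0.4, -0.2, -0.0]
width: 0.0825
finger_force: 0.0
clock: 11.97
eef_pos: [0.5009, -0.0989, 0.265]
orientation: [3.137, -0.116, 0.021]
force: [1.7, 0.0, 0.4]
width: 0.0872
finger_force: 0.0
377.54493346313683 181.21975076771966
B 558.3 -101.8 size 52.6 71.4 long 175.8
bat 557.8 -102.5 size 65.5 84.3 long 175.7
shift [ 160.3 -136.   153.3] turn [ 0.002 -0.009 -0.184] yaw -94.2 -> -83.7 pos [ 0.5002 -0.0988  0.262 ] j7 -1.57 t 12.0
```

View pics/w5.png

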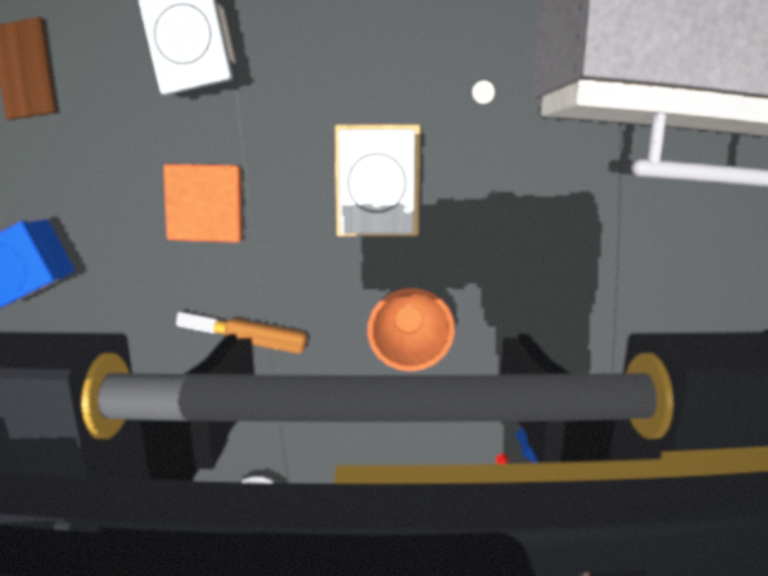

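The first tin sits within 1 mm of the bat's centre. Next is tin A.

```bash
python3 -m inch '[[[40,-34,20],[0,0,-0.1]],[[80,-68,45],[0,0,-0.18]],[[115,-100,75],[0,0,-0.18]],[[150,-130,110],[0,0,-0.18]],[[160,-136,140],[0,0,-0.18]],[[160,-136,153],[0,0,-0.18]],[[160,-136,153],[0,0,-0.18]],[[160,-136,153],[0,0,-0.18]]]' 1; python3 -c "
from h import *
plan(.6718,.0246,.031,np.radians(96.3))"
```

```text
clock: 12.68
eef_pos: [0.6661, 0.028, 0.0982]
orientation: [-3.135, -0.173, 0.015]
force: [-0.5, 0.7, 0.3]
width: 0.087
finger_force: 0.0
shift [ 5.9  4.1 67.1] turn [-0.002  0.009  0.   ] yaw -83.7 -> -83.7 pos [0.6661 0.028  0.0982] j7 -1.69 t 12.7
```

```bash
python3 -m inch '[[[3,3,15],[0,0,0]],[[3,3,35],[0,0,0]],[[3,3,50],[0,0,0]],[[3,3,55],[0,0,0]],[[3,3,55],[0,0,0]]]'; python3 -c "
from h import *
plan(.6718,.0246,.031,np.radians(96.3))"
```

```text
clock: 13.1
eef_pos: [0.6704, 0.0212, 0.0488]
orientation: [3.136, 0.165, -0.003]
force: [0.7, -0.1, -0.3]
width: 0.0871
finger_force: 0.0
shift [ 1.8 -3.2 17.8] turn [ 0.001  0.002 -0.005] yaw -84.0 -> -83.7 pos [0.6704 0.0212 0.0488] j7 -1.7 t 13.1
```

```bash
python3 -m inch '[[[1.5,-3,10],[0,0,0]],[[1.5,-3,18],[0,0,0]],[[1.5,-3,18],[0,0,0]],[[1.5,-3,18],[0,0,0]]]'; python3 -m inch '[[[0,0,0],[0,0,0]],[[0,0,0],[0,0,0]],[[0,0,0],[0,0,0]],[[0,0,0],[0,0,0]],[[0,0,0],[0,0,0]],[[0,0,0],[0,0,0]],[[0,0,0],[0,0,0]],[[0,0,0],[0,0,0]]]' -1 30; python3 -c "
from h import *
plan()"; python3 -m inch '[[[0,0,-35],[0,0,0]],[[0,0,-70],[0,0,0]],[[0,0,-110],[0,0,0]],[[0,0,-110],[0,0,0]],[[0,0,-110],[0,0,0]]]';python3 -c "
from h import *
plan(.5595,-.103,.13,np.radians(85.7))"
```

```text
clock: 13.43
eef_pos: [0.6724, 0.026, 0.0315]
orientation: [3.137, 0.168, -0.001]
force: [-0.2, 0.8, 0.4]
width: 0.0869
finger_force: 0.0
clock: 14.1
eef_pos: [0.6726, 0.0256, 0.0318]
orientation: [3.137, 0.168, 0.0]
force: [0.2, -0.5, 0.7]
width: 0.0516
finger_force: 30.0
shift [0. 0. 0.] turn [ 0.001 -0.     0.   ] yaw -83.9 -> -83.9 pos [0.6726 0.0256 0.0318] j7 -1.7 t 14.1
clock: 14.52
eef_pos: [0.6739, 0.0262, 0.1443]
orientation: [-3.137, -0.168, -0.008]
force: [0.1, 0.1, -3.3]
width: 0.0517
finger_force: 30.0
shift [-127.6  116.3   13.6] turn [-0.    -0.005  0.182] yaw -83.9 -> -94.3 pos [0.6739 0.0262 0.1443] j7 -1.68 t 14.5
```

```bash
python3 -m inch '[[[-30,28,0],[0,0,0.1]],[[-60,56,0],[0,0,0.18]],[[-95,85,0],[0,0,0.18]],[[-120,110,5],[0,0,0.18]],[[-128,116,10],[0,0,0.18]],[[-128,116,14],[0,0,0.18]],[[-128,116,14],[0,0,0.18]],[[-128,116,14],[0,0,0.18]]]' ; python3 -m inch '[[[0,0,10],[0,0,0]],[[0,0,20],[0,0,0]],[[0,0,30],[0,0,0]],[[0,0,30],[0,0,0]],[[0,0,30],[0,0,0]]]'; python3 -c "
from h import *
plan(.5594,-.1029,.082,np.radians(85.7))"
```

```text
clock: 15.18
eef_pos: [0.5577, -0.1016, 0.1265]
orientation: [-3.138, 0.112, 0.003]
force: [0.3, 0.0, -2.5]
width: 0.0519
finger_force: 30.0
clock: 15.6
eef_pos: [0.557, -0.1026, 0.0964]
orientation: [-3.139, 0.114, 0.004]
force: [0.8, -0.4, -3.5]
width: 0.052
finger_force: 30.0
shift [ 2.4  0.2 14.4] turn [-0.     0.003  0.003] yaw -94.2 -> -94.3 pos [ 0.557  -0.1026  0.0964] j7 -1.63 t 15.6
```

```bash
python3 -m inch '[[[2.4,0.2,7],[0,0,0]],[[2.4,0.2,12],[0,0,0]],[[2.4,0.2,14],[0,0,0]],[[2.4,0.2,14],[0,0,0]]]'; python3 -m inch '[[[0,0,1],[0,0,0]],[[0,0,2],[0,0,0]],[[0,0,2],[0,0,0]]]' ;  python3 -m inch '[[[0,0,0.7],[0,0,0]],[[0,0,0.7],[0,0,0]]]'
```

```text
clock: 15.93
eef_pos: [0.5596, -0.1034, 0.0831]
orientation: [-3.139, 0.115, 0.002]
force: [-1.7, -0.5, -2.9]
width: 0.0519
finger_force: 30.0
clock: 16.18
eef_pos: [0.56, -0.1035, 0.0817]
orientation: [3.139, -0.115, 0.0]
force: [0.1, -0.1, -2.0]
width: 0.0519
finger_force: 30.0
clock: 16.35
eef_pos: [0.5601, -0.1035, 0.0811]
orientation: [3.139, -0.115, 0.0]
force: [0.4, -0.5, -3.4]
width: 0.052
finger_force: 30.0
```

```bash
python3 -m inch '[[[-0.6,-0.5,0.7],[0,0,0]],[[-0.6,-0.5,1],[0,0,0]],[[-0.6,-0.5,1],[0,0,0]]]' ;  python3 -m inch '[[[0,0,0.7],[0,0,0]],[[0,0,0.7],[0,0,0]]]'
```

```text
clock: 16.6
eef_pos: [0.5594, -0.1028, 0.08]
orientation: [3.139, -0.115, -0.0]
force: [0.2, 0.8, -2.8]
width: 0.052
finger_force: 30.0
clock: 16.77
eef_pos: [0.5595, -0.1029, 0.0798]
orientation: [3.139, -0.115, -0.0]
force: [-1.6, 0.2, 2.0]
width: 0.052
finger_force: 30.0
```

Contact. I release, lift and check.

```bash
python3 -m inch '[[[0,0,0],[0,0,0]],[[0,0,0],[0,0,0]],[[0,0,0],[0,0,0]],[[0,0,0],[0,0,0]],[[0,0,0],[0,0,0]],[[0,0,0],[0,0,0]]]' 1; python3 -m inch '[[[0,0,-30],[0,0,0]],[[0,0,-70],[0,0,0]],[[-10,0,-110],[0,0,0]],[[-40,0,-150],[0,0,0]],[[-60,0,-180],[0,0,0]],[[-60,0,-180],[0,0,0]],[[-60,0,-180],[0,0,0]]]';python3 - <<'E'
from b import *
c=shot("wrist","w6.png",1.5)
u,v=proj(c,(.5585,-.103,.084))*1.5; print(u,v); box(c,"A",u,v,.084,(0,0,150),(180,40,255),100)
u,v=proj(c,(.5585,-.103,.012))*1.5; box(c,"bat",u,v,.012,(12,60,60),(28,255,255),100)
t=shot("top","t1.png",1.5)
box(t,"knife",378,279,.010,(5,100,60),(20,255,255),32)
box(t,"bl",348,272,.004,(0,0,130),(180,70,255),18)
u,v=proj(t,(.5585,-.103,.084))*1.5; box(t,"A",u,v,.084,*W,45)
plan(.549,-.334,.25,np.radians(-6.3))
E
```

```text
clock: 17.27
eef_pos: [0.5596, -0.1029, 0.0793]
orientation: [3.139, -0.115, 0.0]
force: [0.1, 0.1, 0.4]
width: 0.0821
finger_force: 0.0
clock: 17.85
eef_pos: [0.4999, -0.0987, 0.2621]
orientation: [3.138, -0.116, 0.009]
force: [-0.1, -0.1, -0.1]
width: 0.0871
finger_force: 0.0
377.9867797876009 178.9948761136099
A 558.6 -101.6 size 54.3 72.6 long 175.7
bat 595.4 -137.4 size 0.0 2.2 long 176.6
knife 439.6 1.7 size 73.9 17.9 long 74.2
bl 456.0 55.7 size 38.9 18.1 long 74.2
A 556.1 -84.9 size 16.1 2.8 long 88.5
shift [ 66.6 231.2   8.9] turn [-0.     0.    -1.534] yaw -94.2 -> -6.3 pos [ 0.4995 -0.0985  0.2589] j7 -1.57 t 17.9
```

View pics/t1.png

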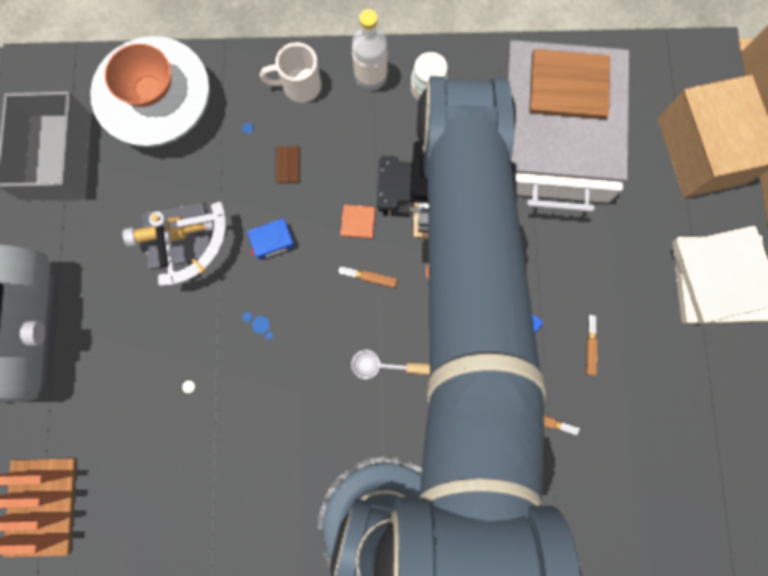

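The column is good: (558.6,-101.6) against (558.3,-101.8) below. The knife has not moved. Now the drawer handle: refine its position from w5.

```bash
python3 - <<'E'
from b import *
c=load("w5.png"); t=load("t1.png")
for u,v in((640,168),(700,174),(760,181)): print((px(c,u/1.5,v/1.5,.0815)*1000).round(1))
for T in ("top0.png","t1.png"): box(load(T),"bar",560,209,.0815,(0,0,150),(180,40,255),40)
print("blue",px(t,541/1.5,325/1.5,.036)*1000)
box(load("top0.png"),"blue",520,328,.036,(100,120,60),(130,255,255),45)
plan(.5495,-.334,.2,np.radians(-6.3))
E
```

```text
[ 556.8 -272.9]
[ 551. -315.]
[ 544.6 -359.8]
bar 575.5 -333.7 size 121.1 61.9 long 83.5
bar 581.0 -332.6 size 124.7 72.8 long 83.3
blue [ 340.86069717 -291.72290588]
blue 335.1 -251.6 size 53.5 76.7 long 139.5
shift [ 67.1 231.2  58.9] turn [-0.     0.    -1.534] yaw -94.2 -> -6.3 pos [ 0.4995 -0.0985  0.2589] j7 -1.57 t 17.9
```

```bash
python3 -m inch '[[[67,231,9],[0,0,-1.53]],[[67,231,9],[0,0,-1.53]],[[67,231,9],[0,0,-1.53]],[[67,231,9],[0,0,-1.53]],[[67,231,9],[0,0,-1.53]],[[67,231,9],[0,0,-1.53]],[[67,231,9],[0,0,-1.53]],[[67,231,9],[0,0,-1.53]]]' -0.4; python3 -c "
from h import *
plan(.5485,-.334,.2,np.radians(-6.5))"
```

```text
clock: 18.62
eef_pos: [0.5486, -0.3372, 0.2463]
orientation: [-2.819, -1.377, 0.005]
force: [0.2, 0.5, -0.1]
width: 0.0419
finger_force: 0.0
shift [ 2.5 -1.8 46.3] turn [-0.005 -0.    -0.548] yaw -37.9 -> -6.5 pos [ 0.5486 -0.3372  0.2463] j7 -0.26 t 18.6
```

```bash
python3 -m inch '[[[2.5,-2,15],[0,0,-0.12]],[[2.5,-2,30],[0,0,-0.24]],[[2.5,-2,46],[0,0,-0.36]],[[2.5,-2,46],[0,0,-0.48]],[[2.5,-2,46],[0,0,-0.548]],[[2.5,-2,60],[0,0,-0.548]],[[2.5,-2,60],[0,0,-0.548]],[[2.5,-2,60],[0,0,-0.548]]]' -0.4; python3 - <<'E'
from h import *
c=shot("wrist","w7.png",1.5); plan(.5485,-.334,.083,np.radians(-6.5))
E
```

```text
clock: 19.28
eef_pos: [0.5487, -0.3302, 0.1875]
orientation: [-2.342, -2.087, 0.002]
force: [-0.4, 0.4, -0.2]
width: 0.0265
finger_force: 0.0
shift [-3.900e+00 -1.000e-01  1.056e+02] turn [-0.003 -0.002 -0.001] yaw -6.6 -> -6.5 pos [ 0.5493 -0.3303  0.1886] j7 0.21 t 19.3
```

View pics/w7.png

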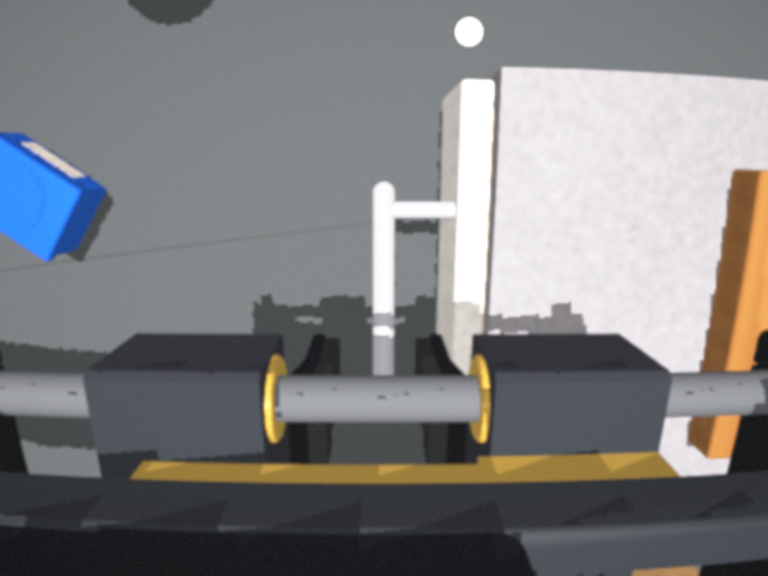

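The bar (column 383) is vertical in the image and lies between the fingers. I descend and grip it.

```bash
python3 -m inch '[[[-4,0,35],[0,0,0]],[[-4,0,70],[0,0,0]],[[-4,0,90],[0,0,0]],[[-4,0,100],[0,0,0]],[[-4,0,105],[0,0,0]],[[-4,0,105],[0,0,0]]]' -0.4;  python3 -m inch '[[[0,0,0],[0,0,0]],[[0,0,0],[0,0,0]],[[0,0,0],[0,0,0]],[[0,0,0],[0,0,0]],[[0,0,0],[0,0,0]]]' -1 30; python3 -m inch '[[[0,-20,0],[0,0,0]],[[0,-40,0],[0,0,0]],[[0,-60,0],[0,0,0]],[[0,-80,0],[0,0,0]],[[0,-100,0],[0,0,0]],[[0,-100,0],[0,0,0]]]'; python3 -c "
from h import *
plan()"
```

```text
clock: 19.83
eef_pos: [0.5493, -0.3344, 0.085]
orientation: [-2.345, -2.09, -0.0]
force: [-0.0, 0.3, -0.2]
width: 0.026
finger_force: 0.0
clock: 20.25
eef_pos: [0.5501, -0.335, 0.0869]
orientation: [2.343, 2.088, 0.002]
force: [0.1, -0.1, 4.6]
width: 0.0099
finger_force: 30.0
clock: 20.75
eef_pos: [0.4467, -0.323, 0.0868]
orientation: [-2.346, -2.087, 0.003]
force: [-0.7, 2.5, 6.0]
width: 0.0099
finger_force: 30.0
shift [0. 0. 0.] turn [-0.002  0.001  0.   ] yaw -6.7 -> -6.7 pos [ 0.4467 -0.323   0.0868] j7 0.23 t 20.8
```

```bash
python3 -m inch '[[[0,-20,0],[0,0,0]],[[0,-40,0],[0,0,0]],[[0,-58,0],[0,0,0]],[[0,-58,0],[0,0,0]],[[0,-58,0],[0,0,0]]]';python3 -c "
from h import *
plan()"; python3 -m inch '[[[0,0,0],[0,0,0]],[[0,0,0],[0,0,0]],[[0,0,0],[0,0,0]]]' -0.4; python3 -m inch '[[[0,0,-40],[0,0,0]],[[0,0,-80],[0,0,0]],[[0,0,-120],[0,0,0]],[[0,0,-160],[0,0,0]],[[0,0,-160],[0,0,0]]]'; python3 - <<'E'
from h import *
plan(.4426,.0125,.2,np.radians(-15.8)); plan(.47,-.06,.25,np.radians(-15.8))
E
```

```text
clock: 21.17
eef_pos: [0.3918, -0.3167, 0.0868]
orientation: [2.345, 2.088, -0.0]
force: [-1.2, 1.8, 7.3]
width: 0.01
finger_force: 30.0
shift [0. 0. 0.] turn [ 0.001  0.001 -0.   ] yaw -6.6 -> -6.6 pos [ 0.3918 -0.3167  0.0868] j7 0.27 t 21.2
clock: 21.42
eef_pos: [0.392, -0.3165, 0.0853]
orientation: [-2.345, -2.09, 0.0]
force: [-0.5, -0.6, -0.1]
width: 0.0219
finger_force: 0.0
clock: 21.83
eef_pos: [0.3959, -0.3187, 0.253]
orientation: [2.335, 2.081, 0.004]
force: [0.6, -0.4, -0.4]
width: 0.0262
finger_force: 0.0
shift [334.7   7.8  50.4] turn [0.013 0.007 0.161] yaw -6.6 -> -15.8 pos [ 0.3959 -0.3187  0.253 ] j7 0.39 t 21.8
shift [265.5  43.9   1.4] turn [0.013 0.007 0.161] yaw -6.6 -> -15.8 pos [ 0.3959 -0.3187  0.253 ] j7 0.39 t 21.8
```

```bash
python3 -m inch '[[[40,8,0],[0,0,0.12]],[[80,15,0],[0,0,0.16]],[[120,23,0],[0,0,0.16]],[[160,30,0],[0,0,0.16]],[[200,36,0],[0,0,0.16]],[[240,42,0],[0,0,0.16]],[[265,44,0],[0,0,0.16]],[[265,44,0],[0,0,0.16]]]' 0.2;python3 - <<'E'
from b import *
c=shot("wrist","w8.png",1.5)
u,v=proj(c,(.4426,.0125,.01))*1.5; print(u,v)
x,y,a=box(c,"handle",u,v,.010,(5,100,60),(20,255,255),110)
box(c,"blade",*(proj(c,(.456,.056,.005))*1.5),.005,(0,0,130),(180,70,255),60)
plan(.4426,.0125,.1,np.radians(-15.8))
E
```

```text
clock: 22.5
eef_pos: [0.467, -0.0516, 0.2454]
orientation: [-2.494, -1.908, -0.004]
force: [0.1, 0.5, 0.7]
width: 0.0519
finger_force: 0.0
322.28076934143076 181.84976499610755
handle 439.6 3.8 size 74.6 18.6 long 74.8
blade 455.3 57.2 size 83.0 87.3 long 161.7
shift [ 58.8 -40.8 145.1] turn [-0.    -0.001  0.008] yaw -15.4 -> -15.8 pos [ 0.4664 -0.0551  0.2451] j7 -0.35 t 22.6
```

View pics/w8.png

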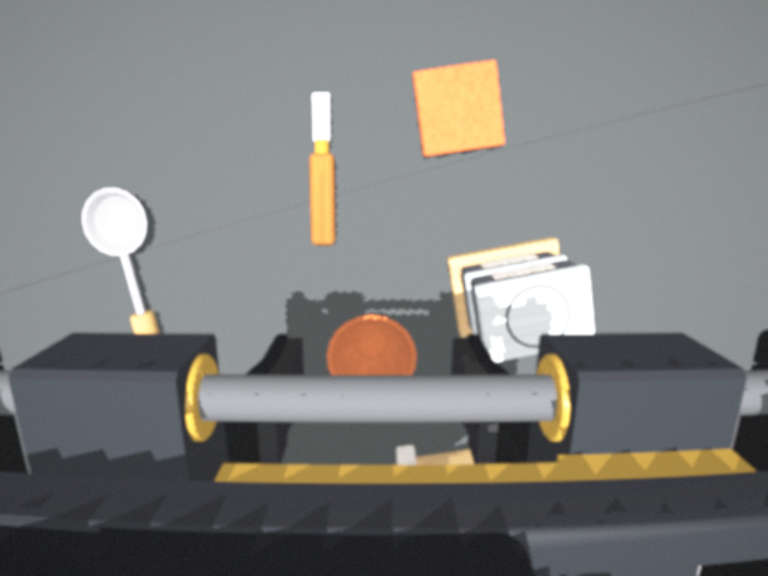

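Knife handle at (322,198), blade up-image, not moved. I descend onto it.

```bash
python3 -m inch '[[[35,-25,30],[0,0,0]],[[58,-41,70],[0,0,0]],[[58,-41,110],[0,0,0]],[[58,-41,145],[0,0,0]],[[58,-41,175],[0,0,0]],[[58,-41,175],[0,0,0]],[[58,-41,175],[0,0,0]]]' 0.2;python3 - <<'E'
from h import *
plan(.4422,.0115,.029,np.radians(-15.4)); shot("wrist","w9.png",1.5)
E
```

```text
clock: 23.13
eef_pos: [0.4412, 0.0077, 0.0691]
orientation: [-2.504, -1.893, 0.006]
force: [0.5, 0.1, 0.5]
width: 0.0521
finger_force: 0.0
shift [ 4.   0.1 40.1] turn [-0.005  0.001 -0.007] yaw -15.8 -> -15.4 pos [0.4412 0.0077 0.0691] j7 -0.73 t 23.1
```

View pics/w9.png

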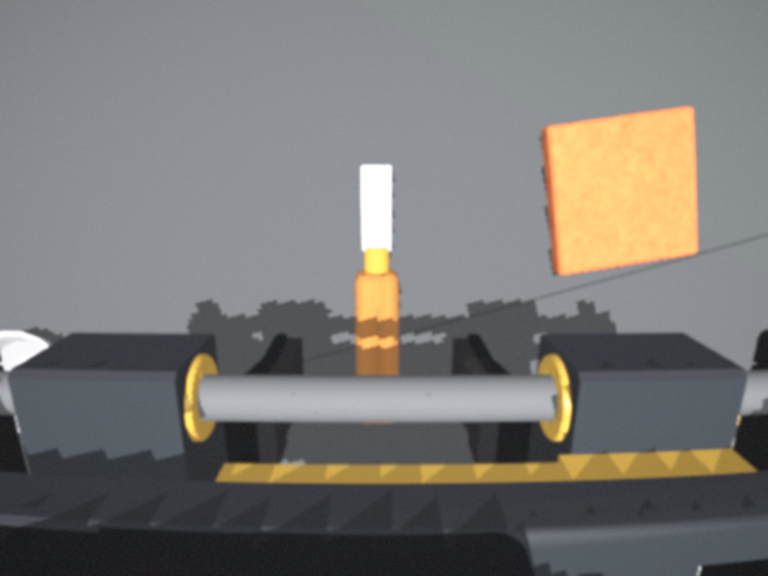

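The knife is centred (column 377) between the fingers. I go down and grip.

```bash
python3 -m inch '[[[4,0,15],[0,0,0]],[[4,0,28],[0,0,0]],[[4,0,36],[0,0,0]],[[4,0,40],[0,0,0]],[[4,0,40],[0,0,0]]]' 0.2; python3 -m inch '[[[0,0,0],[0,0,0]],[[0,0,0],[0,0,0]],[[0,0,0],[0,0,0]],[[0,0,0],[0,0,0]],[[0,0,0],[0,0,0]],[[0,0,0],[0,0,0]],[[0,0,0],[0,0,0]]]' -1 30; python3 -c "
from h import *
plan()"; python3 -m inch '[[[0,0,-35],[0,0,0]],[[0,0,-70],[0,0,0]],[[0,0,-110],[0,0,0]],[[0,0,-150],[0,0,0]],[[0,0,-180],[0,0,0]],[[0,0,-180],[0,0,0]]]'; python3 - <<'E'
from h import *
# drawer frame: handle (392,-316.7), yaw -6.6
a=np.radians(-6.6); H=np.array([.392,-.3167]); p=H+.115*np.array([np.cos(a),np.sin(a)]); print(p); plan(*p,.2,np.radians(-96.6))
E
```

```text
clock: 23.6
eef_pos: [0.4443, 0.0121, 0.0311]
orientation: [2.504, 1.894, 0.002]
force: [-0.7, -0.0, 0.1]
width: 0.052
finger_force: 0.0
clock: 24.18
eef_pos: [0.4435, 0.0125, 0.0304]
orientation: [2.505, 1.896, -0.0]
force: [-0.3, 0.1, 1.8]
width: 0.0175
finger_force: 30.0
shift [0. 0. 0.] turn [-0.  0.  0.] yaw -15.7 -> -15.7 pos [0.4435 0.0125 0.0304] j7 -0.81 t 24.2
clock: 24.68
eef_pos: [0.4472, 0.0132, 0.2161]
orientation: [2.499, 1.891, 0.014]
force: [0.9, 0.3, -0.9]
width: 0.0176
finger_force: 30.0
[ 0.50623787 -0.32991777]
shift [-314.2  149.9   17.1] turn [ 0.008 -0.01   1.411] yaw -15.8 -> -96.6 pos [0.4472 0.0132 0.2161] j7 -0.53 t 24.7
```

```bash
python3 -m inch '[[[-40,19,0],[0,0,0.12]],[[-80,38,0],[0,0,0.24]],[[-118,56,0],[0,0,0.36]],[[-155,74,0],[0,0,0.48]],[[-192,92,0],[0,0,0.6]],[[-229,110,0],[0,0,0.72]],[[-266,128,0],[0,0,0.84]],[[-300,143,0],[0,0,0.96]]]'; python3 - <<'E'
from h import *
plan(.5062,-.3299,.12,np.radians(-96.6))
E
```

```text
clock: 25.35
eef_pos: [0.4994, -0.3169, 0.2091]
orientation: [-3.098, -0.516, 0.002]
force: [1.1, 0.2, -0.1]
width: 0.0176
finger_force: 30.0
shift [ 2.4 14.6 89.1] turn [-0.001  0.001  0.445] yaw -71.1 -> -96.6 pos [ 0.4994 -0.3169  0.2091] j7 -0.85 t 25.4
```

```bash
python3 -m inch '[[[2,14,0],[0,0,0.12]],[[2,14,0],[0,0,0.24]],[[2,14,0],[0,0,0.36]],[[2,14,0],[0,0,0.445]],[[2,14,30],[0,0,0.445]],[[2,14,60],[0,0,0.445]],[[2,14,75],[0,0,0.445]],[[2,14,75],[0,0,0.445]]]'; python3 - <<'E'
from h import *
plan(.5062,-.3299,.053,np.radians(-96.6)); shot("side","s1.png",1.5)
E
```

```text
clock: 26.02
eef_pos: [0.5032, -0.3257, 0.1302]
orientation: [-3.133, 0.17, 0.014]
force: [-0.6, 0.4, -1.4]
width: 0.0175
finger_force: 30.0
shift [ 4.1  4.1 77.2] turn [-0.004  0.009  0.007] yaw -96.2 -> -96.6 pos [ 0.5032 -0.3257  0.1302] j7 -1.26 t 26.0
```

View pics/s1.png

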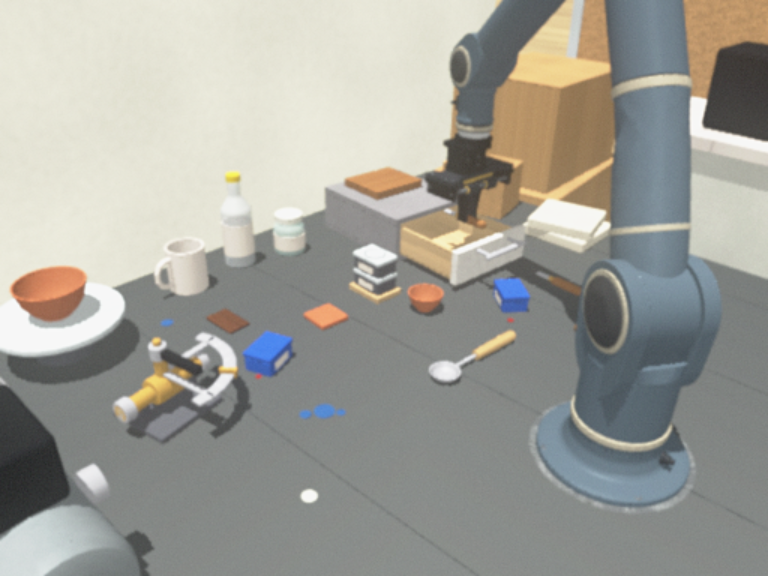

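The knife is held at (475,222), above the open drawer (460,240). I lower it.

```bash
python3 -m inch '[[[2,3,20],[0,0,0]],[[2,3,40],[0,0,0]],[[2,3,58],[0,0,0]],[[2,3,68],[0,0,0]],[[2,3,72],[0,0,0]],[[2,3,72],[0,0,0]]]'; python3 -c "
from h import *
plan(.5062,-.3299,.0525,np.radians(-96.6))"
```

```text
clock: 26.57
eef_pos: [0.508, -0.3307, 0.0632]
orientation: [-3.137, 0.171, 0.0]
force: [0.8, -0.1, -0.7]
width: 0.0173
finger_force: 30.0
shift [-1.9 -0.6 10.8] turn [-0.     0.     0.006] yaw -96.2 -> -96.6 pos [ 0.508  -0.3307  0.0632] j7 -1.28 t 26.6
```

```bash
python3 -m inch '[[[0,0,5],[0,0,0]],[[0,0,8.5],[0,0,0]],[[0,0,9],[0,0,0]],[[0,0,9],[0,0,0]]]'; python3 -m inch '[[[0,0,1],[0,0,0]],[[0,0,1],[0,0,0]]]'; python3 -m inch '[[[0,0,0],[0,0,0]],[[0,0,0],[0,0,0]],[[0,0,0],[0,0,0]],[[0,0,0],[0,0,0]]]' 0.2; python3 -m inch '[[[0,0,-30],[0,0,0]],[[0,0,-65],[0,0,0]],[[0,0,-100],[0,0,0]],[[-40,0,-140],[0,0,0]],[[-40,0,-140],[0,0,0]]]';python3 - <<'E'
from h import *
shot("wrist","w10.png",1.5); plan(.3945,-.317,.2,np.radians(-6.6))
E
```

```text
clock: 26.9
eef_pos: [0.508, -0.3308, 0.0546]
orientation: [3.137, -0.171, 0.001]
force: [0.3, -0.5, -0.4]
width: 0.0177
finger_force: 30.0
clock: 27.07
eef_pos: [0.508, -0.3308, 0.0535]
orientation: [3.137, -0.171, 0.001]
force: [-0.4, 0.3, -0.8]
width: 0.0179
finger_force: 30.0
clock: 27.4
eef_pos: [0.508, -0.3308, 0.0535]
orientation: [3.137, -0.171, 0.0]
force: [-0.4, 1.0, 0.6]
width: 0.0365
finger_force: 0.0
clock: 27.82
eef_pos: [0.4679, -0.3274, 0.1978]
orientation: [3.133, -0.172, 0.007]
force: [-0.4, 0.0, -0.6]
width: 0.0519
finger_force: 0.0
shift [-72.8  -2.8  -2.1] turn [ 0.007 -0.    -1.567] yaw -96.4 -> -6.6 pos [ 0.4666 -0.3279  0.1982] j7 -1.21 t 27.9
```

View pics/w10.png

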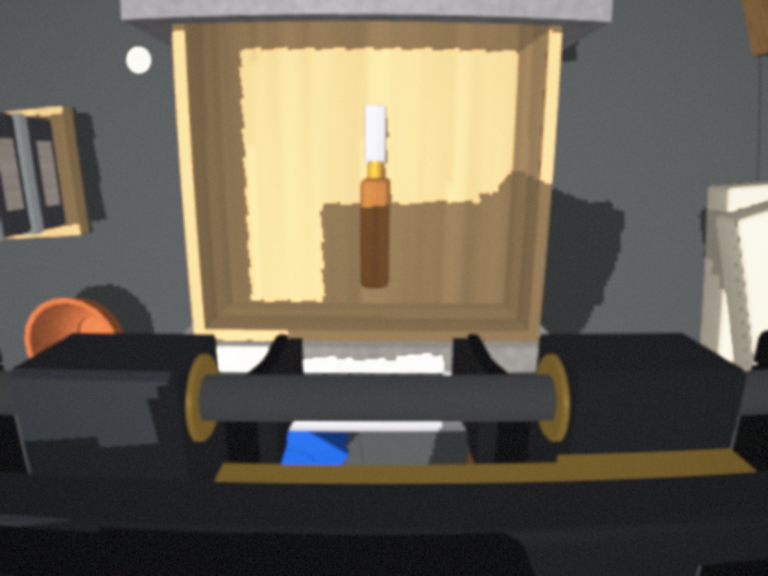

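The knife lies flat in the drawer at (375,195). I push the drawer shut with closed fingers on the bar.

```bash
python3 -m inch '[[[-40,0,0],[0,0,0]],[[-80,0,0],[0,0,0]],[[-116,0,0],[0,0,0]],[[-116,0,0],[0,0,0]],[[-116,0,40],[0,0,0]],[[-116,0,80],[0,0,0]],[[-116,0,112],[0,0,0]],[[-116,0,115],[0,0,0]]]' -1; python3 -c "
from h import *
plan(.36,-.3125,.083,np.radians(-96.6))"
```

```text
clock: 28.53
eef_pos: [0.3499, -0.3112, 0.0733]
orientation: [-3.13, 0.17, 0.014]
force: [-0.5, 0.4, -0.5]
width: 0.0066
finger_force: 0.0
shift [10.1  0.2 -9.8] turn [-0.006  0.009  0.007] yaw -96.2 -> -96.6 pos [ 0.3499 -0.3112  0.0733] j7 -1.14 t 28.5
```

```bash
python3 -m inch '[[[0,0,0],[0,0,0]],[[15,0,0],[0,0,0]],[[30,0,0],[0,0,0]],[[45,0,0],[0,0,0]],[[60,0,0],[0,0,0]],[[80,0,0],[0,0,0]],[[100,0,0],[0,0,0]],[[100,0,0],[0,0,0]]]' -1; python3 -m inch '[[[15,0,0],[0,0,0]],[[30,0,0],[0,0,0]],[[45,0,0],[0,0,0]],[[60,0,0],[0,0,0]],[[70,0,0],[0,0,0]],[[70,0,0],[0,0,0]]]';python3 -c "
from h import *
plan(.534,-.3315,.083,np.radians(-96.6))"
```

```text
clock: 29.2
eef_pos: [0.4578, -0.3255, 0.0811]
orientation: [3.134, -0.167, 0.012]
force: [1.3, 0.2, -0.6]
width: 0.0005
finger_force: 0.0
clock: 29.7
eef_pos: [0.5244, -0.3325, 0.08]
orientation: [3.136, -0.169, 0.007]
force: [0.1, -0.0, 0.2]
width: 0.0005
finger_force: 0.0
shift [ 9.5 -2.1 -3. ] turn [ 0.001 -0.004  0.007] yaw -96.2 -> -96.6 pos [ 0.5244 -0.3325  0.08  ] j7 -1.27 t 29.7
```

```bash
python3 -m inch '[[[3,0,0],[0,0,0]],[[6,0,0],[0,0,0]],[[8,0,0],[0,0,0]],[[8,0,0],[0,0,0]]]';python3 -m inch '[[[2,0,0],[0,0,0]],[[4,0,0],[0,0,0]],[[4,0,0],[0,0,0]]]'; python3 -m inch '[[[2,0,0],[0,0,0]],[[2,0,0],[0,0,0]]]'
```

```text
clock: 30.03
eef_pos: [0.5296, -0.3332, 0.0785]
orientation: [3.137, -0.171, -0.0]
force: [-0.1, -0.4, 0.2]
width: 0.0005
finger_force: 0.1
clock: 30.28
eef_pos: [0.534, -0.3337, 0.0783]
orientation: [3.137, -0.171, 0.001]
force: [-0.7, -0.6, 0.4]
width: 0.0005
finger_force: 0.2
clock: 30.45
eef_pos: [0.5345, -0.3338, 0.0782]
orientation: [-3.136, 0.172, 0.005]
force: [-4.0, 0.1, 2.9]
width: 0.0004
finger_force: 2.3
```

Resistance is rising at the expected end position. I press a little more to confirm the stop.

```bash
python3 -m inch '[[[2,0,0],[0,0,0]],[[2,0,0],[0,0,0]]]'; python3 -m inch '[[[2,0,0],[0,0,0]],[[2,0,0],[0,0,0]],[[2,0,0],[0,0,0]]]'; python3 -m inch '[[[-10,0,0],[0,0,0]],[[-30,0,0],[0,0,0]],[[-50,0,-20],[0,0,0]],[[-60,0,-60],[0,0,0]],[[-60,0,-100],[0,0,0]],[[-60,0,-140],[0,0,0]],[[-60,0,-170],[0,0,0]],[[-60,0,-170],[0,0,0]]]'; python3 - <<'E'
from h import *
c=shot("wrist","w11.png",1.5); plan(.45,.0,.25,np.radians(-96)); a=(load("top0.png"))["img"]; t=shot("top","t2.png",1.5)
for p in ((.549,-.334,.0815),): print(proj(c,p)*1.5)
E
```

```text
clock: 30.62
eef_pos: [0.5347, -0.3338, 0.0781]
orientation: [-3.135, 0.172, 0.011]
force: [-9.1, 2.3, 6.3]
width: 0.0004
finger_force: 4.6
clock: 30.87
eef_pos: [0.5348, -0.3338, 0.078]
orientation: [-3.135, 0.173, 0.017]
force: [-13.3, 3.3, 10.6]
width: 0.0006
finger_force: 6.6
clock: 31.53
eef_pos: [0.4842, -0.3295, 0.2561]
orientation: [3.13, -0.17, 0.023]
force: [0.5, -0.4, -0.1]
width: 0.0007
finger_force: 0.0
shift [ -68.2 -323.2    0.6] turn [ 0.004 -0.01  -0.004] yaw -96.2 -> -96.0 pos [ 0.4827 -0.3287  0.2527] j7 -1.21 t 31.6
[372.20731096 171.62898249]
```

View pics/w11.png

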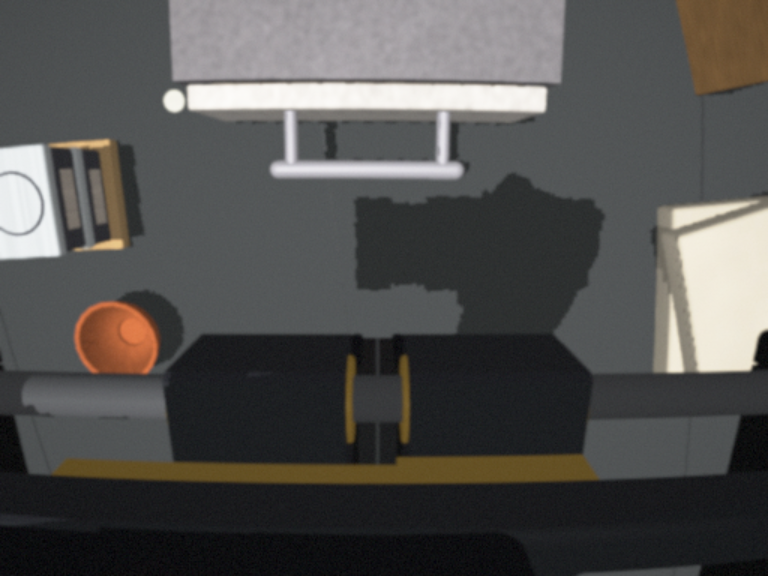

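The drawer is shut. Back to the valve.

```bash
python3 - <<'E'
from h import *
plan(.45,.37,.27,np.radians(-80.5))
E
python3 -m inch '[[[-5,-41,0],[0,0,0]],[[-10,-82,0],[0,0,0]],[[-15,-123,0],[0,0,0]],[[-20,-164,0],[0,0,0]],[[-25,-205,0],[0,0,0]],[[-30,-246,0],[0,0,0]],[[-35,-287,0],[0,0,0]],[[-40,-328,0],[0,0,0]]]' 0.4; python3 - <<'E'
from h import *
plan(.45,.37,.27,np.radians(-80.5))
E
```

```text
shift [-106.5 -690.4  -21.8] turn [ 0.002 -0.004 -0.274] yaw -96.2 -> -80.5 pos [ 0.4812 -0.3279  0.2498] j7 -1.21 t 31.6
clock: 32.3
eef_pos: [0.4747, 0.0047, 0.2466]
orientation: [-3.137, 0.171, 0.003]
force: [0.5, -0.1, 0.8]
width: 0.0461
finger_force: 0.0
shift [ -64.3 -360.4  -23.3] turn [-0.     0.002 -0.275] yaw -96.2 -> -80.5 pos [0.4747 0.0047 0.2466] j7 -1.85 t 32.3
```

```bash
python3 -m inch '[[[-7,-41,-3],[0,0,-0.1]],[[-14,-81,-6],[0,0,-0.2]],[[-21,-121,-9],[0,0,-0.275]],[[-28,-161,-12],[0,0,-0.275]],[[-36,-201,-15],[0,0,-0.275]],[[-44,-241,-18],[0,0,-0.275]],[[-51,-281,-21],[0,0,-0.275]],[[-58,-321,-23],[0,0,-0.275]]]' 0.4; python3 -m inch '[[[0,-40,0],[0,0,0]],[[0,-40,0],[0,0,0]],[[0,-40,0],[0,0,0]]]'; python3 - <<'E'
from h import *
c=shot("wrist","w12.png"); plan()
cv2.imwrite("pics/z.png",cv2.resize(c["img"][60:215,150:350],None,fx=3.5,fy=3.5,interpolation=cv2.INTER_CUBIC))
E
```

```text
clock: 32.97
eef_pos: [0.4522, 0.3298, 0.2695]
orientation: [3.13, 0.261, -0.003]
force: [0.8, -1.5, 0.6]
width: 0.0611
finger_force: 0.0
clock: 33.22
eef_pos: [0.4443, 0.3701, 0.2691]
orientation: [-3.13, -0.27, 0.006]
force: [-0.1, -0.7, -0.2]
width: 0.0608
finger_force: 0.0
shift [0. 0. 0.] turn [ 0.001  0.003 -0.   ] yaw -80.3 -> -80.3 pos [0.4456 0.3678 0.2691] j7 -2.36 t 33.3
```

View pics/z.png

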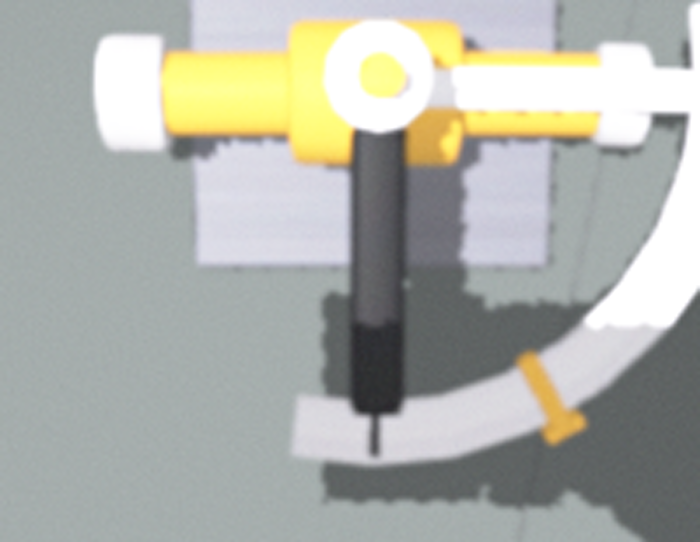

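Zoomed crop: lever centreline from (381,150) to (378,360), dial mark at (375,435), hub at (381,75), clip strip from (529,357) to (558,415).

```bash
python3 - <<'E'
from h import *
c=load("w12.png")
def P(x,y,z): return px(c,150+(x+.5)/3.5-.5,60+(y+.5)/3.5-.5,z)*1000
m=P(375,435,.072); l1=P(381,150,.112); l2=P(378,360,.112); k1=P(529,357,.081); k2=P(558,415,.081); tip=P(377,412,.112)
an=lambda d: round(float(np.degrees(np.arctan2(d[1],d[0]))),2)
print("lever dir",an(l2-l1),"tip",tip.round(1),"mark",m.round(1),"clip dir",an(k2-k1),"clip mid",((k1+k2)/2).round(1),"len",np.linalg.norm(k2-k1).round(1))
for zh in(.112,.118,.124,.13):
    h=P(381,75,zh); K=(k1+k2)/2
    print(zh,h.round(1),"lever",an(tip-h),np.linalg.norm(tip-h).round(1),"mark",an(m-h),np.linalg.norm(m-h).round(1),"clip",an(K-h),np.linalg.norm(K-h).round(1))
# independent: w1 view hub/clip/marks
d=load("w1.png"); Q=lambda u,v,z: px(d,(u+.5)/1.5-.5,(v+.5)/1.5-.5,z)*1000
ma,mb,K=Q(298,197,.072),Q(486,281,.072),Q(341,262,.081)
for zh in(.112,.118,.124):
    h=Q(448,138,zh); print("w1",zh,h.round(1),an(ma-h),np.linalg.norm(ma-h).round(1),an(mb-h),np.linalg.norm(mb-h).round(1),"clip",an(K-h),np.linalg.norm(K-h).round(1))
E
```

```text
lever dir -170.76 tip [451.6 366.9] mark [436.4 364.1] clip dir -142.09 clip mid [460.7 319.9] len 19.0
0.112 [533.9 380.5] lever -170.63 83.5 mark -170.48 98.9 clip -140.39 95.1
0.118 [533.5 380.5] lever -170.55 83.1 mark -170.41 98.4 clip -140.2 94.8
0.124 [533.  380.6] lever -170.47 82.6 mark -170.34 98.0 clip -140.0 94.4
0.13 [532.6 380.6] lever -170.39 82.2 mark -170.27 97.6 clip -139.81 94.1
w1 0.112 [534.7 381.7] -169.72 99.7 -80.45 99.8 clip -140.39 101.4
w1 0.118 [533.8 381.6] -169.7 98.8 -79.95 99.8 clip -140.13 100.7
w1 0.124 [533.  381.5] -169.67 98.0 -79.45 99.8 clip -139.86 99.9
```

```bash
python3 - <<'E'
from h import *
plan(.4745,.3707,.114,np.radians(-80.4))
E
```

```text
shift [ 29.5   1.8 155. ] turn [0.001 0.003 0.001] yaw -80.3 -> -80.4 pos [0.4456 0.3678 0.2691] j7 -2.36 t 33.3
```

```bash
python3 -m inch '[[[15,1,30],[0,0,0]],[[29,2,60],[0,0,0]],[[29,2,95],[0,0,0]],[[29,2,120],[0,0,0]],[[29,2,140],[0,0,0]],[[29,2,155],[0,0,0]],[[29,2,155],[0,0,0]],[[29,2,155],[0,0,0]]]' 0.4; python3 -c "
from h import *
plan(.4745,.3707,.114,np.radians(-80.4))"; python3 -m inch '[[[0,0,0],[0,0,0]],[[0,0,0],[0,0,0]],[[0,0,0],[0,0,0]],[[0,0,0],[0,0,0]],[[0,0,0],[0,0,0]],[[0,0,0],[0,0,0]],[[0,0,0],[0,0,0]],[[0,0,0],[0,0,0]]]' -1 20; python3 -c "
from h import *
plan()"
```

```text
clock: 33.93
eef_pos: [0.4757, 0.3683, 0.1151]
orientation: [3.129, 0.257, -0.003]
force: [0.2, 0.6, 0.6]
width: 0.0608
finger_force: 0.0
shift [-0.8 -2.6  1.1] turn [ 0.002  0.002 -0.004] yaw -80.6 -> -80.4 pos [0.4757 0.3683 0.1151] j7 -2.43 t 33.9
clock: 34.6
eef_pos: [0.4755, 0.3704, 0.1164]
orientation: [3.131, 0.261, 0.0]
force: [0.6, 0.2, -0.1]
width: 0.0153
finger_force: 0.0
shift [0. 0. 0.] turn [ 0. -0.  0.] yaw -80.5 -> -80.5 pos [0.4755 0.3704 0.1164] j7 -2.44 t 34.6
```

```bash
python3 -m inch '[[[0,0,0],[0,0,0]],[[0,0,0],[0,0,0]]]' -1 20; python3 -m inch '[[[0.4,7.2,0],[0,0,-0.12]],[[1.7,14.3,0],[0,0,-0.24]],[[3.8,21.1,0],[0,0,-0.36]],[[6.4,27,0],[0,0,-0.465]],[[8.0,30,0],[0,0,-0.524]],[[8.0,30,0],[0,0,-0.524]],[[8.0,30,0],[0,0,-0.524]]]'; python3 -c "
from h import *
plan()"
```

```text
clock: 34.77
eef_pos: [0.4756, 0.3701, 0.1163]
orientation: [3.13, 0.261, 0.0]
force: [-0.9, 0.1, 0.7]
width: 0.014
finger_force: 20.0
clock: 35.35
eef_pos: [0.4884, 0.3424, 0.1163]
orientation: [-2.957, -1.061, -0.001]
force: [0.1, 0.0, 0.5]
width: 0.0137
finger_force: 20.0
shift [0. 0. 0.] turn [-0. -0. -0.] yaw -50.5 -> -50.5 pos [0.4884 0.3424 0.1163] j7 -1.94 t 35.4
```

Release, back off upward and check the alignment.

```bash
python3 -m inch '[[[0,0,0],[0,0,0]],[[0,0,0],[0,0,0]],[[0,0,0],[0,0,0]],[[0,0,0],[0,0,0]]]' 0.4; python3 -m inch '[[[0,0,-30],[0,0,0]],[[0,0,-70],[0,0,0]],[[-20,0,-110],[0,0,0]],[[-30,0,-150],[0,0,0]],[[-30,0,-155],[0,0,0]],[[-30,0,-155],[0,0,0]]]'; python3 - <<'E'
from h import *
c=shot("wrist","w13.png"); plan(); u,v=map(int,proj(c,(.49,.345,.1))); print(u,v)
v0=max(0,v-85);u0=u-100; cv2.imwrite("pics/z2.png",cv2.resize(c["img"][v0:v0+155,u0:u0+200],None,fx=3.5,fy=3.5,interpolation=cv2.INTER_CUBIC)); print(u0,v0)
E
```

```text
clock: 35.68
eef_pos: [0.4883, 0.3421, 0.1163]
orientation: [2.956, 1.062, 0.0]
force: [0.2, 0.1, -0.2]
width: 0.0329
finger_force: 0.0
clock: 36.18
eef_pos: [0.4661, 0.3242, 0.275]
orientation: [-2.956, -1.062, -0.012]
force: [0.3, -1.2, -1.7]
width: 0.06
finger_force: 0.0
shift [0. 0. 0.] turn [ 0.001 -0.003  0.   ] yaw -50.5 -> -50.5 pos [0.4656 0.3232 0.2724] j7 -1.81 t 36.2
250 149
150 64
```

View pics/z2.png

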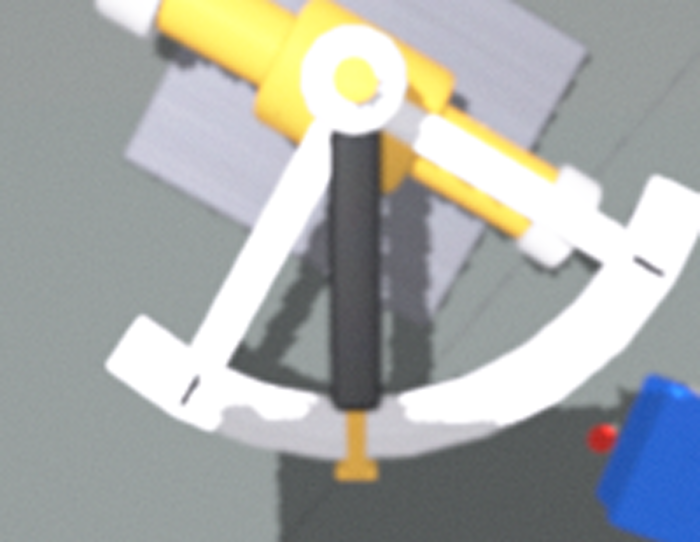

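The lever (column 355) lines up with the clip (column 357) to within about 0.3°, and the robot is clear. I hand in.

```bash
python3 -c "
from h import *
print(workorder.job_done())"
```

```text
the job is handed in; nothing more can be done
None
```

I shut the valve, stacked both tins present lid up and centred on the board, put the knife away in the drawer and pushed it shut, then turned the lever to the clip (about 0.3° by camera); I never touched the rib, bowl or tile, and handed in after about 36 s of robot time, with no verdict returned.

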